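# Make up the pre-polish and final-polish kits

### The job

Make up the two polishing kits: the tray with the short rectangular pocket gets the longer compound bar and the abrasive pad, the tray with the round pocket gets the shorter compound bar and the powder pot. Someone put the longer bar away in the wrong tray, so it must come out before the shorter one can go in. Lay each bar in its tray's long pocket and the pad in the short one, stand the pot in the round one, everything resting flat on the pocket floor, and leave the felt bob and the marker pen where they lie.

Things in the scene. Friction and masses are not known exactly. Their poses are not given: they have to be found in the camera images.
- pad_tray: Pre-polish tray: plywood board that stands firm, 136 mm (own x) by 128 mm (own y), 15 mm thick, with two grey-lined pockets 6 mm deep (floor 9 mm above the worktop), both centred at own y = 0: long pocket 50 x 104 mm (x by y) at x = -31 mm; short rectangular pocket 52 x 72 mm at x = +30 mm. Origin: centre of the underside. Empty at the start.
- pot_tray: Final-polish tray, the one with a round pocket: plywood board that stands firm, 154 mm (own x) by 128 mm (own y), 15 mm thick, with two grey-lined pockets 6 mm deep (floor 9 mm above the worktop), both centred at own y = 0: long pocket 50 x 104 mm (x by y) at x = -40 mm; round pocket 70 mm across at x = +30 mm. Origin: centre of the underside. 
- long_bar: The longer bar of polishing compound, green, 88 mm long, 34 mm wide, 28 mm high, one end worn slanting, 0.16 kg. At the start it lies in the long pocket of the tray with the round pocket. Lies flat; origin: centre of its underside; its length runs along its own y.
- short_bar: The shorter bar of polishing compound, off-white, 72 mm long, 32 mm wide, 26 mm high, one end worn slanting, 0.14 kg. Lies flat; origin: centre of its underside; its length runs along its own y.
- abrasive_pad: Hand abrasive pad: a flat stiff block 55 mm long, 36 mm wide, 14 mm thick, dark grit on a tan body, 20 g. Lies flat; origin: centre of its underside; its length runs along its own y.
- pot: Closed powder pot, upright: white body 52 mm across, blue-grey screw lid 56 mm across from 38 mm height to the top at 52 mm, 70 g. Origin: centre of its underside; z up.
- felt_bob: Bystander: felt bob, a pale felt barrel 21 mm thick on a thin steel pin, 62 mm long (own y), loose on the worktop. Origin: centre of its underside.
- pen: Bystander: marker pen, red and white, 135 mm long (own y), 17 mm thick, loose on the worktop. Origin: centre of its underside.

How it is judged (in metres and radians):
At the end, for the whole second after the job is handed in: Longer bar in the long pocket and pad in the short pocket of the pad tray; shorter bar in the long pocket and pot upright in the round pocket of the pot tray: each within 3.5 mm of the pocket floor, tilt under 0.15 rad, at rest, centre within 12-13 mm of the pocket's (short bar 20 mm lengthwise) (x of long_bar in the frame of pad_tray between -0.043 and -0.019 m and y of long_bar in the frame of pad_tray between -0.012 and 0.012 m and z of long_bar in the frame of pad_tray between 0.006 and 0.0125 m and angle between each of long_bar, abrasive_pad, short_bar, pot's own z axis and vertical below 0.15 rad and linear speed of each of long_bar, abrasive_pad, short_bar, pot below 0.02 m/s and x of abrasive_pad in the frame of pad_tray between 0.018 and 0.042 m and y of abrasive_pad in the frame of pad_tray between -0.012 and 0.012 m and z of abrasive_pad in the frame of pad_tray between 0.006 and 0.0125 m and x of short_bar in the frame of pot_tray between -0.053 and -0.027 m and y of short_bar in the frame of pot_tray between -0.02 and 0.02 m and z of short_bar in the frame of pot_tray between 0.006 and 0.0125 m and x of pot in the frame of pot_tray between 0.017 and 0.043 m and y of pot in the frame of pot_tray between -0.013 and 0.013 m and z of pot in the frame of pot_tray between 0.006 and 0.0125 m); the robot touches nothing.
It fails at once if the felt bob is shifted by more than 15 mm (distance of felt_bob from where it was at the start of the episode above 0.015 m).
It fails at once if the marker pen is shifted by more than 15 mm (distance of pen from where it was at the start of the episode above 0.015 m).
It also fails if it takes over 83 s, if anything falls off the work surface, if the arm or the gripper's body presses on something with over 40 N, if the wrist force passes 120 N, or if a joint passes its speed limit or range.

### The arm

A 6-joint arm with a two-finger parallel gripper is mounted at the origin on a cart in front of the work surface, level with it; the furniture and walls round the work are solid. World frame = base frame: x ahead of the robot, y to its left, z up, the work surface at z = 0. Lengths are in mm, angles in rad, forces in N, time in s.
With the tool pointing down it reaches from about 375 to 925 mm from the base axis. Payload 5.7 kg.
Tool frame: the origin (TCP) lies midway between the tips of the shut fingers; the grasp point (between the pads) lies pinch_z behind it (pinch_z is the distance from the TCP to the grasp point, in mm); z points along the fingers, y is the direction in which the jaws open and shut (so a half turn about z gives the same grasp; the last joint's range is limited). The gripper opens to 88 mm and grips with 3 to 60 N. Pads are 20 mm wide; open, the fingers measure 115 mm over their backs; the gripper's body (75 mm by 178 mm) begins 61 mm behind the grasp point.
Start: joints at [1.102, 0.359, 1.51, -0, 1.272, -0.115], TCP at [207.868, 562.805, 195.223] pointing down, gripper open.
Joint ranges: [-2.97, 2.97], [-1.01, 2.36], [0.21, 2.38], [-0.96, 4.11], [0.2, 2.71], [-2.98, 2.98]. Speed limits (rad/s): [2.39, 2.39, 3.14, 3.14, 3.14, 3.14].

### API

Orientations are given as a unit quaternion [x, y, z, w].
In Python, from station import state, grab_frame, calibration, job_done, pinch_z gives the robot as it stands. The module is installed in compiled form; this text tells all that it offers.
- The arm moves only by the tool send_rows, never from a script. Its argument "series" is a list of rows, each an object with "turn": the turn, a rotation vector about the tool's x, y, z in degrees, a list of three; "linear": the shift along the tool's x, y, z in mm, a list of three; "claw": the opening, from 0 (shut) to 1 (fully open). A call has exactly 10 rows; each row is the pose to reach, as a shift and turn from the pose commanded when the call began, along the tool's axes at that moment; what a row does not reach only later rows make up. A row lasts 1/8 s, in which the tool goes at most 62.5 mm and 10.7 degrees, less where a joint would pass 70% of its speed; a pose out of reach is approached as far as the arm can. A call with a gripper value outside its range is refused whole. The fingers move at their own pace and stop on an object; "force" is the grip in N (left out, the last holds). Time passes only in rows, so rows that repeat a pose let the fingers close, or fill a call up. It gives the time, the measured TCP pose, the force and the opening at its end, in the units of the state.
- state(): the state, without advancing time (a new reading comes with each control period).
- grab_frame(name): name is "scene" or "side" or "wrist"; returns (picture, depth): 400x640x3 uint8, blue, green, red; 400x640 float32, mm along the optical axis (not along the pixel's ray), 0 where there is no reading.
- calibration(name): a dict with "fovy" (degrees; the focal length in pixels is half the picture's height over the tangent of half this angle, whatever the lens; pixels are square), "cx", "cy" (the principal point, pixels), "R" (3x3) and "t" (3): a world point X has camera coordinates R X + t; the wrist camera has in their place "hand_eye" (4x4, takes a point from camera to tool coordinates, whose origin is the TCP and whose axes are the flange's). Camera axes: x right, y down, z forward; pixel columns grow to the right and rows downward; lengths in mm; the calibration is good to about 2 mm. The wrist camera is an equidistant fisheye: a pixel r from the principal point sees the ray r / f radians off the axis. A picture is of the moment at which its call begins: read the wrist's pose just before it. calibration takes no time and is no camera call.
- job_done(): hands the job in, once; it reports no verdict.
The state is a dict: "clock": time; "qpos": joint angles; "joint_velocities": joint speeds; "joint_torque": joint torques, N m; "tool_pos": TCP position; "eef_rot": TCP orientation; "ft_force": force on the tool from outside, world axes, zero at the start; "wrist_torque": the same for the moment, N m; "grip_width": finger opening in mm.
Only numpy, scipy, OpenCV 4.12 (cv2) and the standard library are available. Lean on these libraries where they do the work, as an engineer would, in place of code of your own. Each camera call takes 0.05 s, during which the arm holds its last target.

## Working session

There is one attempt and no reset: what is moved stays moved. The work goes in short steps, Python scripts to look and compute and a tool call to move; the robot and the scene stay as the last step left them, time stands still between calls to the robot, and variables do not carry over. Pictures are saved under pics/ and viewed, and the job is handed in when it is done.

Besides the shell and the picture viewer there is one more tool, called after "Call:" as a command line: name --argument value ..., lists and objects as JSON in quotes. send_rows: Moves the arm, as the interface text tells. Its arguments: {"type":"object","properties":{"series":{"type":"array","items":{"type":"object","properties":{"turn":{"type":"array","items":{"type":"number"}},"linear":{"type":"array","items":{"type":"number"}},"claw":{"type":"number"}}}},"force":{"type":"number"}},"required":["series"]}

```bash
mkdir -p pics
python3 - <<'E'
from station import *
import cv2,numpy as np
s=state();print(s, pinch_z if not callable(pinch_z) else pinch_z())
for n in("scene","side","wrist"):
    c=calibration(n);print(n,c)
    p,d=grab_frame(n);cv2.imwrite(f"pics/a_{n}.png",p);np.save(f"a_{n}.npy",d);print(d.min(),d.max())
E
```

```text
{'clock': 0.0, 'qpos': array([ 1.10192053e+00,  3.59481485e-01,  1.51144322e+00, -2.39358254e-05,
        1.27249221e+00, -1.15051327e-01]), 'joint_velocities': array([ 0.00021895,  0.00141659, -0.0002666 ,  0.00114364, -0.0009446 ,
       -0.00128858]), 'joint_torque': array([-1.20953940e-03, -5.15366435e+01, -2.70716858e+01,  6.75576506e-02,
        3.48070648e-02, -1.36672184e-04]), 'tool_pos': array([207.54105928, 562.16506345, 194.41953841]), 'eef_rot': array([ 1.75987299e-01,  9.84392015e-01, -8.76822098e-04, -2.51589528e-04]), 'ft_force': array([0.11891265, 0.25711406, 0.24357315]), 'wrist_torque': array([-0.02248757,  0.01397101, -0.02029045]), 'grip_width': 87.89375658046343} 18.700000000000003
scene {'fovy': 55.45687874028915, 'cx': 313.3735183085006, 'cy': 197.13076636490305, 'R': array([[ 0.55077559, -0.83453772, -0.0138942 ],
       [-0.4624524 , -0.29126541, -0.8374379 ],
       [ 0.69482662,  0.46766576, -0.54635585]]), 't': array([-491.49801952,  220.07472651,  628.23537952])}
0.0 1994.4033
side {'fovy': 48.351719141672795, 'cx': 315.25171442480666, 'cy': 197.5793858469979, 'R': array([[-0.98191816, -0.18908473,  0.00914854],
       [-0.13063093,  0.64180595, -0.75565911],
       [ 0.13701202, -0.74319048, -0.65490123]]), 't': array([500.62349674, 264.05632754, 616.75235496])}
0.0 3105.2747
wrist {'fovy': 65.70646984690485, 'cx': 318.09666274834416, 'cy': 203.7649761920278, 'hand_eye': array([[ 7.01929752e-04, -9.61005197e-01, -2.76529416e-01,
         7.47516764e+01],
       [ 9.99999665e-01,  5.58169114e-04,  5.98584048e-04,
         1.49239468e+00],
       [-4.20892201e-04, -2.76529744e-01,  9.61005267e-01,
        -1.88713096e+02],
       [ 0.00000000e+00,  0.00000000e+00,  0.00000000e+00,
         1.00000000e+00]])}
0.0 1516.6818
```

View pics/a_scene.png

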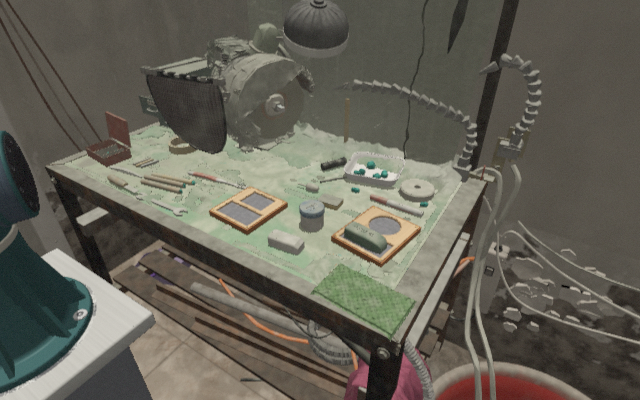

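View pics/a_side.png

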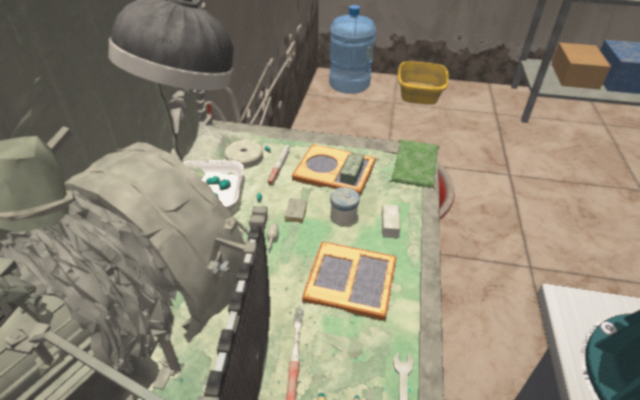

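View pics/a_wrist.png

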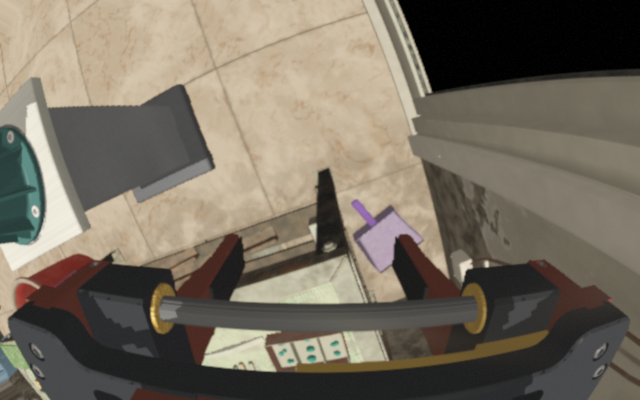

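Run:
```python
import cv2
a=cv2.imread("pics/a_scene.png")[145:275,195:445];cv2.imwrite("pics/a_scene_z.png",cv2.resize(a,None,fx=3.2,fy=3.2,interpolation=2))
a=cv2.imread("pics/a_side.png")[125:325,200:450];cv2.imwrite("pics/a_side_z.png",cv2.resize(a,None,fx=3,fy=3,interpolation=2))
```

```text
(no output)
```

View pics/a_scene_z.png

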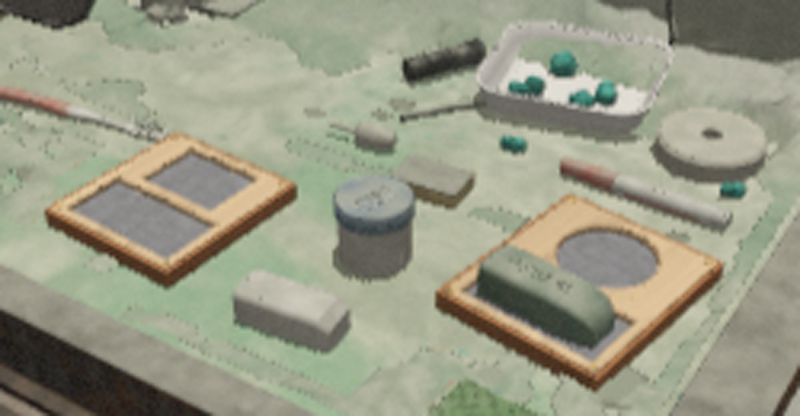

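View pics/a_side_z.png

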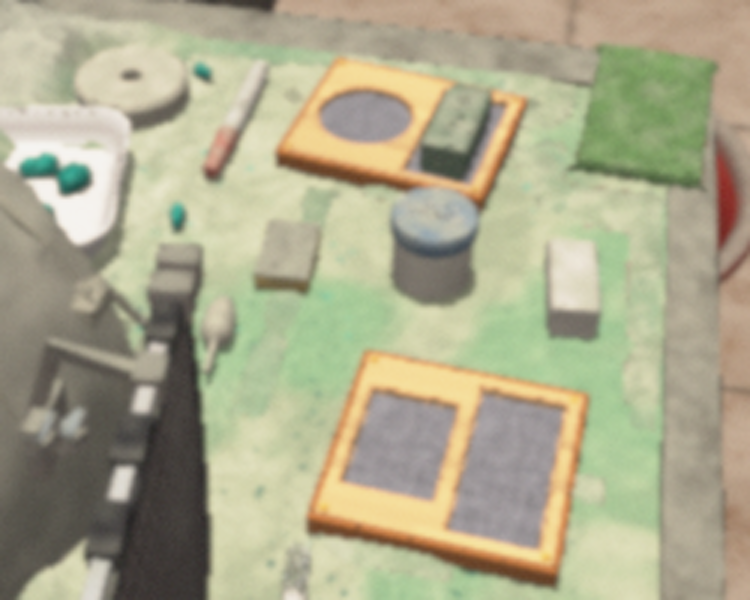

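```bash
cat > h.py <<'E'
import numpy as np,cv2
from station import *
def K(c):
    f=200/np.tan(np.radians(c['fovy'])/2);return f,c['cx'],c['cy']
def cast(c,px,z):
    """pixels Nx2 -> world points on plane z"""
    f,cx,cy=K(c);px=np.atleast_2d(px).astype(float)
    d=np.c_[(px[:,0]-cx)/f,(px[:,1]-cy)/f,np.ones(len(px))]
    R=np.array(c['R']);t=np.array(c['t']);o=-R.T@t;D=d@R
    return o+D*((z-o[2])/D[:,2])[:,None]
def cloud(c,dep):
    f,cx,cy=K(c);v,u=np.mgrid[:400,:640]
    P=np.stack([(u-cx)/f*dep,(v-cy)/f*dep,dep],-1)
    W=(P-np.array(c['t']))@np.array(c['R']);W[dep==0]=np.nan
    return W
E
python3 - <<'E'
from h import *
from itertools import product
S=lambda l:[(x/3.2+195,y/3.2+145) for x,y in l]
D=lambda l:[(x/3+200,y/3+125) for x,y in l]
cs,cd=calibration("scene"),calibration("side")
pr=lambda n,w:print(n,np.round(w[:,:2],0).tolist())
pr("pad sc",cast(cs,S([(47,212),(177,133),(297,185),(165,273)]),15))
pr("pad sd",cast(cd,D([(370,352),(588,395),(555,572),(311,522)]),15))
pr("pot sc",cast(cs,S([(437,292),(572,196),(722,265),(597,378)]),15))
pr("pot sd",cast(cd,D([(343,58),(526,98),(480,200),(278,155)]),15))
for n,c in(("scene",cs),("side",cd)):
    W=cloud(c,np.load(f"a_{n}.npy"));p=cv2.imread(f"pics/a_{n}.png")
    z=W[...,2];wk=(W[...,0]>350)&(W[...,0]<900)&(abs(W[...,1])<450)
    print(n,"table z",np.nanmedian(z[wk&(abs(z)<8)]))
    h=cv2.cvtColor(p,cv2.COLOR_BGR2HSV)
    m=wk&(h[...,0]<22)&(h[...,1]>100)&(abs(z-15)<5)
    k,l,st,ct=cv2.connectedComponentsWithStats(m.astype(np.uint8))
    for i in range(1,k):
        if st[i,4]>150:
            q=W[l==i];print(st[i],np.median(q[:,2]),cv2.minAreaRect(q[:,:2].astype(np.float32)))
    # raised things
    m=wk&(z>8)&(z<70)
    k,l,st,ct=cv2.connectedComponentsWithStats(m.astype(np.uint8))
    for i in range(1,k):
        if st[i,4]>60:
            q=W[l==i];zt=np.percentile(q[:,2],95);r=q[q[:,2]>zt-6];print(' r',st[i],round(zt,1),r.mean(0).round(0),cv2.minAreaRect(r[:,:2].astype(np.float32)))
E
```

```text
pad sc [[401.0, -37.0], [535.0, -44.0], [526.0, -169.0], [393.0, -157.0]]
pad sd [[526.0, -162.0], [396.0, -153.0], [406.0, -29.0], [535.0, -34.0]]
pot sc [[474.0, -322.0], [622.0, -348.0], [601.0, -469.0], [456.0, -445.0]]
pot sd [[601.0, -464.0], [458.0, -440.0], [478.0, -315.0], [623.0, -336.0]]
scene table z -0.8614761377536846
[209 201  78  31 233] 12.544342892324732 ((465.0360412597656, -97.24789428710938), (129.44703674316406, 134.49505615234375), 86.29283142089844)
[331 233  65  32 210] 12.49599162282464 ((488.60589599609375, -384.4649353027344), (128.856689453125, 54.36880111694336), 85.50981140136719)
 r [ 226  116  228   85 7108] 62.9 [ 874. -220.   63.] ((857.2932739257812, -133.0048828125), (187.34291076660156, 607.07373046875), 19.51491355895996)
 r [ 95 131  66  34 616] 58.8 [499. 417.  61.] ((498.5970764160156, 416.41485595703125), (62.82841491699219, 6.484128475189209), 81.1136474609375)
 r [168 137  51  18 290] 68.6 [554. 130.  66.] ((553.1846313476562, 131.79373168945312), (6.4607930183410645, 96.05570220947266), 5.878078937530518)
 r [144 173  51  13 249] 12.5 [45
[... 3529 characters left out ...]
.3809204101562, -175.6857452392578), (17.72936248779297, 35.004112243652344), 1.2244776487350464)
 r [ 302  241   95   77 4028] 14.8 [470. -92.  12.] ((467.7918701171875, -98.05884552001953), (131.34364318847656, 135.95498657226562), 85.93321990966797)
 r [ 120  352   70   47 1547] 62.3 [703. 132.  63.] ((706.2381591796875, 128.25433349609375), (67.66337585449219, 22.85165786743164), 32.17875671386719)
 r [286 360  13  40 335] 12.1 [523.  97.  10.] ((523.5256958007812, 94.63542175292969), (13.377553939819336, 57.89016342163086), 8.703473091125488)
 r [ 90 380  49  20 520] 67.9 [739. 181.  66.] ((739.554931640625, 180.812744140625), (29.633129119873047, 2.6172075271606445), 67.93545532226562)
```

Run:
```python
from h import *
G={}
for n in("scene","side"):
    W=cloud(calibration(n),np.load(f"a_{n}.npy")).reshape(-1,3)
    for x,y,z in W[np.isfinite(W[:,2])]:
        if 300<x<900 and -600<y<650 and z>25: 
            k=(int(x//50),int(y//50));G[k]=max(G.get(k,0),z)
print("y\\x  "," ".join(f"{x*50:4d}" for x in range(6,18)))
for y in range(12,-13,-1): print(f"{y*50:5d} "," ".join(f"{G.get((x,y),0):4.0f}" for x in range(6,18)))
```

```text
y\x    300  350  400  450  500  550  600  650  700  750  800  850
  600     0    0    0    0    0    0    0    0    0    0    0    0
  550     0    0    0    0    0    0    0    0    0    0    0    0
  500     0    0   31   36  115    0  128  187  196  196  196  197
  450     0    0   30   35  116    0  128   32  197  196  197  196
  400     0    0   30  114  115    0  128    0  197  197  197  196
  350     0    0   32  113  114    0    0    0  197  197  196  196
  300     0    0    0    0  269   25   25    0    0  292  294    0
  250     0    0    0    0  270  269  267    0  201  295  296  298
  200     0    0    0    0  270  270  269  270  291  295  295  389
  150     0    0    0    0  267  268    0  243  287  295  293  397
  100     0    0    0    0  264  268  248  273  281  349  285  400
   50     0    0    0    0  236  270  260  285  292  352  409  403
    0     0    0    0    0    0  270  273  289  295  326  464  404
  -50     0    0    0    0    0    0  239  289  372  284  257  411
 -100     0    0    0    0    0    0    0  423  428  424  223  434
 -150     0    0    0    0    0    0  388  429  430  427   28  424
 -200     0    0    0    0    0    0    0  428  429  417   26  414
 -250     0   26   27   54   53    0    0    0  371  250  249  416
 -300     0    0   26   53   53    0    0    0   28  249  246  417
 -350     0    0    0   37   38    0    0    0   28  236  240  422
 -400     0    0    0   37   38    0    0    0    0   26  226  425
 -450     0    0    0   37   38    0    0    0    0    0  211  426
 -500     0    0    0    0    0    0    0    0    0    0  187  427
 -550     0    0    0    0    0    0    0    0    0    0    0  427
 -600     0    0    0    0    0    0    0    0    0    0    0  315
```

Run:
```python
from h import *
for n in("scene","side"):
    W=cloud(calibration(n),np.load(f"a_{n}.npy")).reshape(-1,3)
    m=(W[:,0]>560)&(W[:,0]<830)&(W[:,1]<-40)&(W[:,1]>-300)&(W[:,2]>295)
    q=W[m];print(n,q.min(0),q.max(0)); print(np.histogram(q[:,2],10))
    r=q[q[:,2]<360]; print(r.min(0),r.max(0))
```

```text
scene [ 644.82218879 -200.21424421  317.97999207] [767.94338899 -61.23120961 429.3633066 ]
(array([178, 281, 332, 344, 373, 389, 393, 384, 330, 210]), array([317.97999207, 329.11832352, 340.25665497, 351.39498643,
       362.53331788, 373.67164933, 384.80998079, 395.94831224,
       407.08664369, 418.22497515, 429.3633066 ]))
[ 645.33926703 -200.20948996  317.97999207] [767.94338899 -65.96785761 359.98395894]
side [ 647.00678995 -170.17954791  323.06275004] [787.92655379 -48.1588534  430.49392051]
(array([  35,  176,  375,  692, 1119, 1286, 1361, 1409, 1401, 1190]), array([323.06275004, 333.80586709, 344.54898414, 355.29210118,
       366.03521823, 376.77833527, 387.52145232, 398.26456937,
       409.00768641, 419.75080346, 430.49392051]))
[ 647.24366387 -153.28135065  323.06275004] [706.89461979 -51.63550131 359.98593827]
```

```bash
cat >> h.py <<'E'
from scipy.spatial.transform import Rotation as Ro
def Rdown(j):  # jaw (tool y) at world angle j deg, z down
    a=np.radians(j);y=np.array([np.cos(a),np.sin(a),0]);z=np.array([0,0,-1.]);return np.c_[np.cross(y,z),y,z]
def plan(*wps,start=None):
    s=state();R=Ro.from_quat(s['eef_rot']).as_matrix();p=s['tool_pos']
    if start is not None: p=np.array(start[:3],float);R=Rdown(start[3])
    y=R[:,1];print("now",s['clock'],p.round(1),"jaw",np.degrees(np.arctan2(y[1],y[0])).round(1),"w",round(s['grip_width'],1),"q",s['qpos'].round(2),"F",s['ft_force'].round(1))
    for w in wps:
        l=R.T@(np.array(w[:3])-p);t=np.degrees(Ro.from_matrix(R.T@Rdown(w[3])).as_rotvec())
        print(w,"lin",l.round(1).tolist(),"turn",t.round(1).tolist())
E
python3 - <<'E'
from h import *
plan((300,400,330,50),(400,100,350,20),(440,-250,320,-6),(500,-385,130,-6))
E
```

```text
now 0.15 [207.6 562.3 194.6] jaw 69.7 w 87.6 q [ 1.1   0.36  1.51  0.    1.27 -0.12] F [ 0.1 -0.3  0.3]
(300, 400, 330, 50) lin [-142.9, -120.4, -135.2] turn [-0.1, 0.0, 19.7]
(400, 100, 350, 20) lin [-340.6, -367.2, -154.9] turn [-0.1, 0.0, 49.7]
(440, -250, 320, -6) lin [-499.4, -681.7, -124.5] turn [-0.1, 0.0, 75.7]
(500, -385, 130, -6) lin [-602.5, -787.2, 65.6] turn [-0.1, 0.0, 75.7]
```

Call:
send_rows --series '[{"linear": [-36, -30, -34], "turn": [0, 0, 5], "claw": 0.8}, {"linear": [-71, -60, -68], "turn": [0, 0, 10], "claw": 0.8}, {"linear": [-107, -90, -102], "turn": [0, 0, 15], "claw": 0.8}, {"linear": [-143, -120, -135], "turn": [0, 0, 20], "claw": 0.8}, {"linear": [-176, -161, -140], "turn": [0, 0, 25], "claw": 0.8}, {"linear": [-209, -202, -145], "turn": [0, 0, 30], "claw": 0.8}, {"linear": [-242, -243, -150], "turn": [0, 0, 35], "claw": 0.8}, {"linear": [-275, -284, -153], "turn": [0, 0, 40], "claw": 0.8}, {"linear": [-308, -325, -155], "turn": [0, 0, 45], "claw": 0.8}, {"linear": [-341, -367, -155], "turn": [0, 0, 50], "claw": 0.8}]'

```text
clock: 1.4
tool_pos: [400.8, 98.8, 350.4]
eef_rot: [0.577, 0.817, 0.0, 0.0]
ft_force: [0.6, 0.4, -0.2]
grip_width: 70.2
```

Run:
```python
from h import *
plan((440,-250,320,-6),(500,-385,130,-6))
```

```text
now 1.4 [400.8  98.8 350.4] jaw 19.6 w 70.2 q [ 0.07 -0.04  1.63  0.    1.56 -0.27] F [ 0.6  0.4 -0.2]
(440, -250, 320, -6) lin [-341.8, -79.9, 30.4] turn [0.0, 0.0, 25.6]
(500, -385, 130, -6) lin [-489.1, -68.7, 220.4] turn [0.0, 0.0, 25.6]
```

Call:
send_rows --series '[{"linear": [-57, -14, 5], "turn": [0, 0, 5], "claw": 0.8}, {"linear": [-114, -27, 10], "turn": [0, 0, 10], "claw": 0.8}, {"linear": [-171, -40, 15], "turn": [0, 0, 15], "claw": 0.8}, {"linear": [-228, -53, 20], "turn": [0, 0, 20], "claw": 0.8}, {"linear": [-285, -67, 25], "turn": [0, 0, 24], "claw": 0.8}, {"linear": [-342, -80, 45], "turn": [0, 0, 25.6], "claw": 0.8}, {"linear": [-395, -77, 80], "turn": [0, 0, 25.6], "claw": 0.8}, {"linear": [-440, -73, 130], "turn": [0, 0, 25.6], "claw": 0.8}, {"linear": [-475, -70, 180], "turn": [0, 0, 25.6], "claw": 0.8}, {"linear": [-489, -69, 220], "turn": [0, 0, 25.6], "claw": 0.8}]'

```text
clock: 2.65
tool_pos: [500.9, -384.9, 127.8]
eef_rot: [0.743, 0.67, -0.0, -0.0]
ft_force: [0.2, 0.7, 0.6]
grip_width: 70.4
```

Run:
```python
from h import *
plan((500,-385,17.5,-6))
p,d=grab_frame("wrist");cv2.imwrite("pics/b_wrist.png",p)
p,d=grab_frame("side");cv2.imwrite("pics/b_side.png",p)
```

```text
now 2.65 [ 500.9 -384.9  127.8] jaw -5.9 w 70.4 q [-0.76  0.47  1.51 -0.    1.16 -0.66] F [0.2 0.7 0.6]
(500, -385, 17.5, -6) lin [-0.2, -0.8, 110.3] turn [-0.0, -0.0, 0.1]
```

View pics/b_wrist.png

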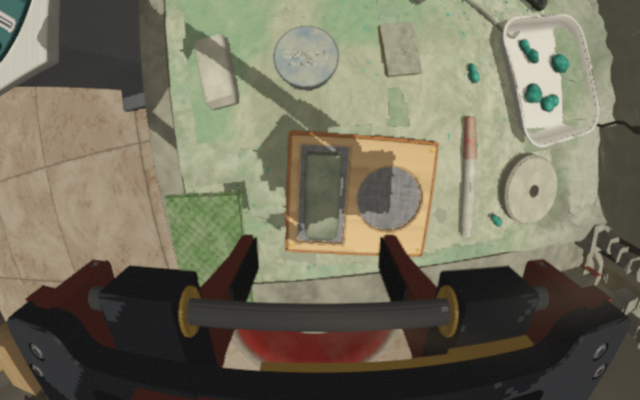

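View pics/b_side.png

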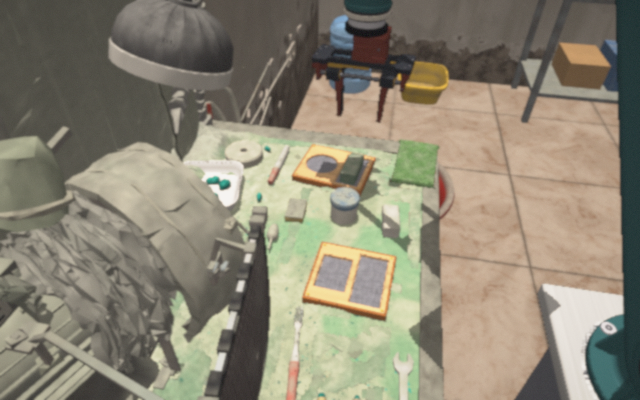

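```bash
cat >> h.py <<'E'
def wcast(px,z,s=None):
    s=s or state();c=calibration("wrist");f,cx,cy=K(c);H=np.array(c['hand_eye'])
    px=np.atleast_2d(px).astype(float);dx=px-[cx,cy];r=np.hypot(*dx.T);th=r/f
    d=np.c_[dx*(np.sinc(th/np.pi)/np.where(th>0,1,1)/f)[:,None],np.cos(th)]
    R=Ro.from_quat(s['eef_rot']).as_matrix();o=R@H[:3,3]+s['tool_pos'];D=d@H[:3,:3].T@R.T
    return o+D*((z-o[2])/D[:,2])[:,None]
def wproj(X,s=None):
    s=s or state();c=calibration("wrist");f,cx,cy=K(c);H=np.array(c['hand_eye'])
    R=Ro.from_quat(s['eef_rot']).as_matrix();q=(np.atleast_2d(X)-s['tool_pos'])@R;q=(q-H[:3,3])@H[:3,:3]
    th=np.arctan2(np.hypot(q[:,0],q[:,1]),q[:,2]);u=q[:,:2]/np.hypot(q[:,0],q[:,1])[:,None];return u*(f*th)[:,None]+[cx,cy]
def proj(n,X):
    c=calibration(n);f,cx,cy=K(c);q=np.atleast_2d(X)@np.array(c['R']).T+c['t'];return q[:,:2]/q[:,2:]*f+[cx,cy]
E
python3 - <<'E'
from h import *
s=state()
print(proj("side",[[500,-385,128],[500,-385,37]]))
print(wproj([[500,-385,37],[539,-392,15],[500,-385,128]]))
print("bar",wcast([[322,195]],37)); print("pot corners",wcast([[291,132],[439,142],[424,254],[286,247]],15).round(0))
print("lid", wcast([[306,57]],52),"short",wcast([[216,72]],26),"pad",wcast([[400,49]],14))
E
```

```text
[[357.23242966 124.75517072]
 [354.19936029 161.68295899]]
[[319.69087087 204.64178898]
 [359.06411573 201.55517404]
 [319.25850405 242.99664372]]
bar [[ 503.05295681 -376.02666222   37.        ]]
pot corners [[ 479. -316.   15.]
 [ 626. -338.   15.]
 [ 608. -459.   15.]
 [ 459. -434.   15.]]
lid [[ 502.18537893 -252.77809661   52.        ]] short [[ 415.28012485 -248.32741696   26.        ]] pad [[ 593.06971919 -242.92473524   14.        ]]
```

Call:
send_rows --series '[{"linear": [0, 0, 20], "claw": 0.8}, {"linear": [0, 0, 40], "claw": 0.8}, {"linear": [0, 0, 60], "claw": 0.8}, {"linear": [0, 0, 80], "claw": 0.8}, {"linear": [0, 0, 98], "claw": 0.8}, {"linear": [0, 0, 109], "claw": 0.8}, {"linear": [0, 0, 109], "claw": 0.8}, {"linear": [0, 0, 109], "claw": 0.2}, {"linear": [0, 0, 109], "claw": 0.2}, {"linear": [0, 0, 109], "claw": 0.2}]' --force 25

```text
invalid input at $.series[0]: expected keys turn, linear, claw
```

Run:
```python
from h import *
plan((500,-385,100,-6),(436,-95.5,100,-4))
```

```text
now 2.75 [ 498.  -382.   124.6] jaw -5.9 w 70.4 q [-0.76  0.47  1.52 -0.    1.16 -0.66] F [-0.8  0.7 -0.4]
(500, -385, 100, -6) lin [-2.9, 2.5, 24.6] turn [-0.4, -0.3, 0.1]
(436, -95.5, 100, -4) lin [278.4, -91.2, 26.8] turn [-0.4, -0.3, -1.9]
```

Call:
send_rows --series '[{"linear": [0, 0, 20], "turn": [0, 0, 0], "claw": 0.8}, {"linear": [0, 0, 40], "turn": [0, 0, 0], "claw": 0.8}, {"linear": [0, 0, 55], "turn": [0, 0, 0], "claw": 0.8}, {"linear": [0, 0, 70], "turn": [0, 0, 0], "claw": 0.8}, {"linear": [0, 0, 80], "turn": [0, 0, 0], "claw": 0.8}, {"linear": [0, 0, 80], "turn": [0, 0, 0], "claw": 0.8}, {"linear": [0, 0, 80], "turn": [0, 0, 0], "claw": 0.8}, {"linear": [0, 0, 80], "turn": [0, 0, 0], "claw": 0.8}, {"linear": [0, 0, 80], "turn": [0, 0, 0], "claw": 0.8}, {"linear": [0, 0, 80], "turn": [0, 0, 0], "claw": 0.8}]' --force 25

```text
clock: 4.0
tool_pos: [500.8, -383.3, 50.5]
eef_rot: [0.742, 0.67, -0.0, 0.0]
ft_force: [-0.3, -0.4, 0.1]
grip_width: 70.3
```

Run:
```python
from h import *
plan((499,-384,17.5,-6))
# commanded chain
p=np.array([207.868,562.805,195.223]);j=Ro.from_quat([.176,.984,0,0]).as_matrix()
p=p+j@[-341,-367,-155];j=j@Ro.from_euler('z',50,degrees=True).as_matrix();print(p)
p=p+j@[-489,-69,220];j=j@Ro.from_euler('z',25.6,degrees=True).as_matrix();print(p,np.degrees(np.arctan2(j[1,1],j[0,1])))
```

```text
now 4.0 [ 500.8 -383.3   50.5] jaw -5.9 w 70.3 q [-0.76  0.55  1.58 -0.    1.   -0.66] F [-0.3 -0.4  0.1]
(499, -384, 17.5, -6) lin [-0.9, -1.7, 33.0] turn [0.0, 0.0, 0.1]
[400.51137411 100.35659162 350.223     ]
[ 500.54491444 -383.24995384  130.223     ] -5.881586292225593
```

Call:
send_rows --series '[{"linear": [-0.5, -1, 12], "turn": [0, 0, 0], "claw": 0.8}, {"linear": [-0.5, -1, 22], "turn": [0, 0, 0], "claw": 0.8}, {"linear": [-0.5, -1, 29], "turn": [0, 0, 0], "claw": 0.8}, {"linear": [-0.5, -1, 32.5], "turn": [0, 0, 0], "claw": 0.8}, {"linear": [-0.5, -1, 32.5], "turn": [0, 0, 0], "claw": 0.8}, {"linear": [-0.5, -1, 32.5], "turn": [0, 0, 0], "claw": 0.2}, {"linear": [-0.5, -1, 32.5], "turn": [0, 0, 0], "claw": 0.2}, {"linear": [-0.5, -1, 32.5], "turn": [0, 0, 0], "claw": 0.2}, {"linear": [-0.5, -1, 32.5], "turn": [0, 0, 0], "claw": 0.2}, {"linear": [-0.5, -1, 32.5], "turn": [0, 0, 0], "claw": 0.2}]' --force 25

```text
clock: 5.25
tool_pos: [499.7, -383.6, 17.9]
eef_rot: [0.742, 0.67, -0.0, 0.0]
ft_force: [0.5, 0.4, -0.9]
grip_width: 23.7
```

Run:
```python
from h import *
plan((499,-384,100,-6),(436,-95.5,100,-4))
```

```text
now 5.25 [ 499.7 -383.6   17.9] jaw -5.9 w 23.7 q [-0.76  0.59  1.61 -0.    0.94 -0.66] F [ 0.5  0.4 -0.9]
(499, -384, 100, -6) lin [-0.5, -0.6, -82.1] turn [0.0, 0.0, 0.1]
(436, -95.5, 100, -4) lin [280.1, -92.8, -82.2] turn [0.0, 0.0, -1.9]
```

Run:
```python
from h import *
p,d=grab_frame("scene");cv2.imwrite("pics/c_sc.png",cv2.resize(p[100:260,260:460],None,fx=4,fy=3.75/1))
p,d=grab_frame("wrist");cv2.imwrite("pics/c_wr.png",p)
print(state()['grip_width'],state()['ft_force'])
```

```text
17.96562198108423 [ 0.4968797  -1.22777296  0.69117195]
```

View pics/c_sc.png

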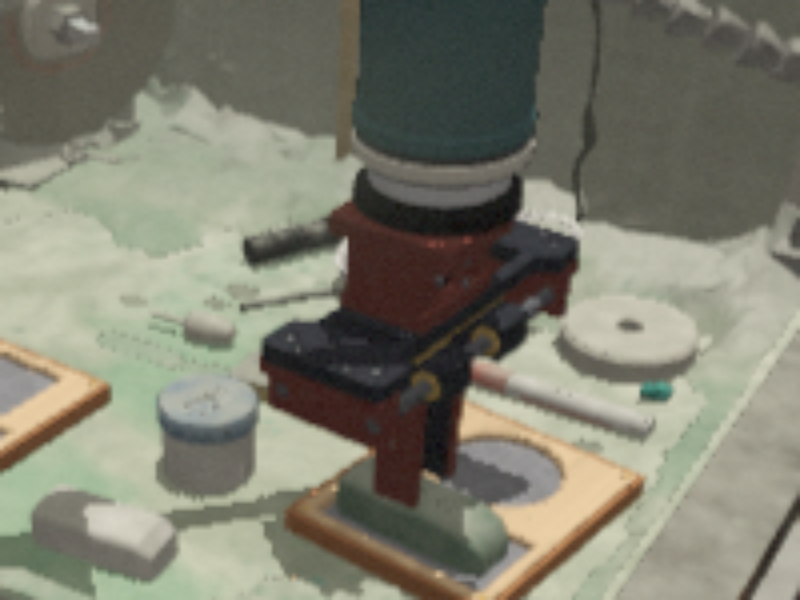

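View pics/c_wr.png

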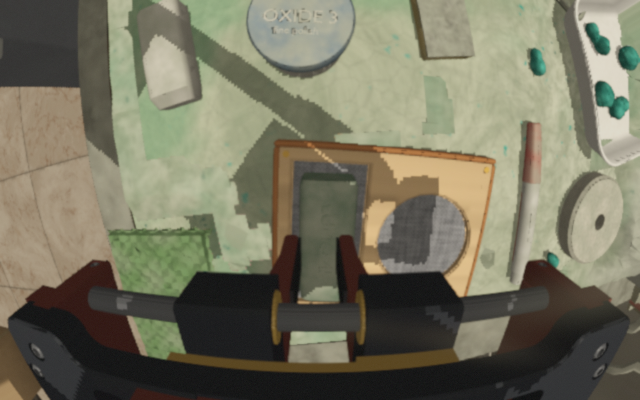

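Run:
```python
from h import *
p,d=grab_frame("scene")
cv2.imwrite("pics/d_sc.png",cv2.resize(p[190:270,320:430],None,fx=7,fy=7))
W=cloud(calibration("scene"),d)
for v in range(214,250,3): print(v,[tuple(W[v,u].round(0).astype(int)) if d[v,u]>0 else 0 for u in range(345,390,5)])
print(proj("scene",[[500,-384,18],[500-16,-382,18],[516,-385,18],[500-10,-382,18]]))
print(state()['grip_width'],state()['ft_force'],state()['tool_pos'])
q,_=grab_frame("side");cv2.imwrite("pics/d_sd.png",cv2.resize(q[110:210,290:410],None,fx=6,fy=6))
```

```text
214 [(np.int64(416), np.int64(-383), np.int64(131)), (np.int64(415), np.int64(-393), np.int64(136)), (np.int64(415), np.int64(-403), np.int64(139)), (np.int64(478), np.int64(-382), np.int64(93)), (np.int64(482), np.int64(-391), np.int64(94)), (np.int64(506), np.int64(-391), np.int64(79)), (np.int64(599), np.int64(-362), np.int64(12)), (np.int64(605), np.int64(-372), np.int64(12)), (np.int64(610), np.int64(-382), np.int64(13))]
217 [(np.int64(569), np.int64(-301), np.int64(-2)), (np.int64(415), np.int64(-394), np.int64(129)), (np.int64(415), np.int64(-403), np.int64(133)), (np.int64(476), np.int64(-383), np.int64(87)), (np.int64(481), np.int64(-392), np.int64(88)), (np.int64(507), np.int64(-391), np.int64(72)), (np.int64(588), np.int64(-367), np.int64(12)), (np.int64(598), np.int64(-375), np.int64(9)), (np.int64(604), np.int64(-385), np.int64(10))]
220 [(np.int64(558), np.int64(-307), np.int64(-1)), (np.int64(566), np.int64(-316), np.int64(-3)), (np.int64(415), np.int64(-403), np.int64(126)), (np.int64(480), np.int64(-382), np.int64(78)), (np.int64(483), np.int64(-391), np.int64(79)),
[... 3539 characters left out ...]
t64(27)), (np.int64(502), np.int64(-430), np.int64(23))]
247 [(np.int64(469), np.int64(-358), np.int64(6)), (np.int64(469), np.int64(-369), np.int64(11)), (np.int64(472), np.int64(-379), np.int64(13)), (np.int64(482), np.int64(-385), np.int64(9)), (np.int64(483), np.int64(-396), np.int64(13)), (np.int64(482), np.int64(-407), np.int64(19)), (np.int64(483), np.int64(-417), np.int64(23)), (np.int64(488), np.int64(-426), np.int64(24)), (np.int64(505), np.int64(-430), np.int64(13))]
[[363.75224501 238.56558972]
 [359.27431033 242.4513497 ]
 [367.68508987 234.61802159]
 [360.64061121 240.85605578]]
17.821066022627967 [ 0.04438544  0.46461379 -0.14285751] [ 499.65437209 -383.59316955   17.7759463 ]
```

View pics/d_sc.png

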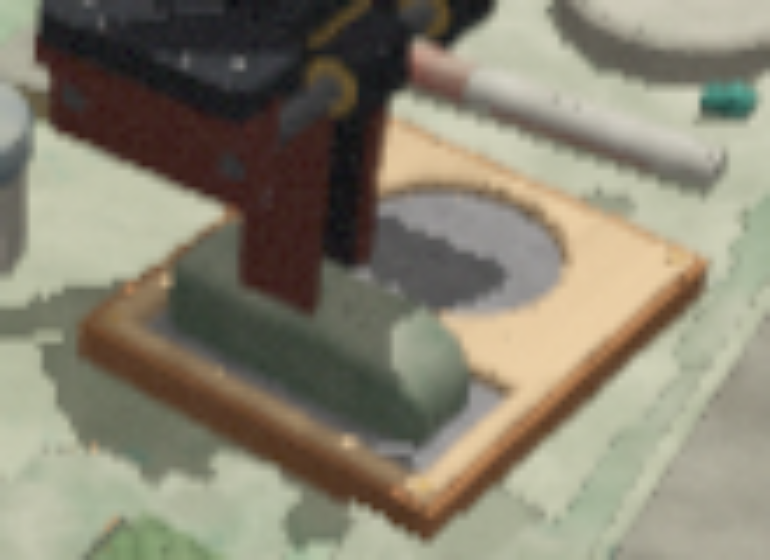

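View pics/d_sd.png

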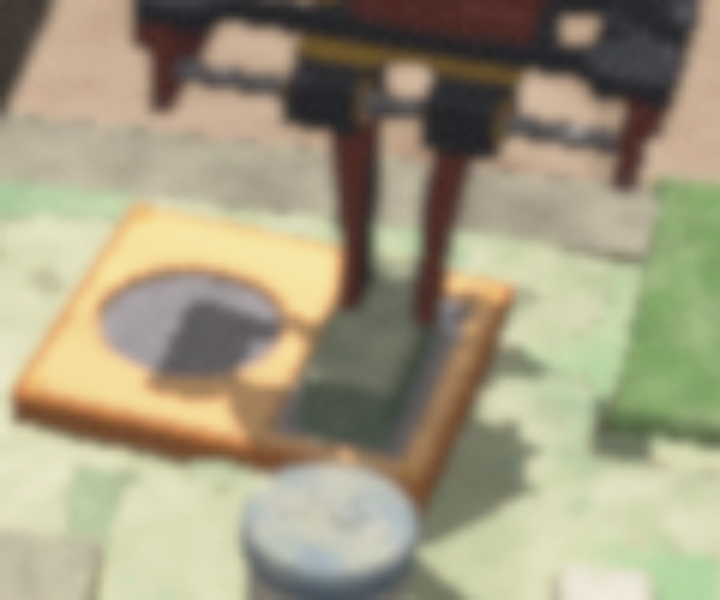

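Call:
send_rows --series '[{"linear": [0, 0, -3], "turn": [0, 0, 0], "claw": 0.7}, {"linear": [0, 0, -3], "turn": [0, 0, 0], "claw": 0.7}, {"linear": [0, 0, -3], "turn": [0, 0, 0], "claw": 0.7}, {"linear": [0, 0, -3], "turn": [0, 0, 0], "claw": 0.7}, {"linear": [0, 0, -3], "turn": [0, 0, 0], "claw": 0.7}, {"linear": [0, 0, -3], "turn": [0, 0, 0], "claw": 0.7}, {"linear": [0, 0, 0], "turn": [0, 0, 0], "claw": 0.7}, {"linear": [0, 0, 0], "turn": [0, 0, 0], "claw": 0.7}, {"linear": [0, 0, 0], "turn": [0, 0, 0], "claw": 0.7}, {"linear": [0, 0, 0], "turn": [0, 0, 0], "claw": 0.7}]'

```text
clock: 6.7
tool_pos: [499.7, -383.6, 17.8]
eef_rot: [0.742, 0.67, -0.0, 0.0]
ft_force: [0.1, 0.1, 0.8]
grip_width: 61.3
```

Run:
```python
from h import *
plan((499,-384,0,-6))
p,d=grab_frame("scene")
cv2.imwrite("pics/e_sc.png",cv2.resize(p[190:270,320:430],None,fx=7,fy=7))
W=cloud(calibration("scene"),d)
# finger: red dark, list z min for points x in 440..470 near y -384
h=cv2.cvtColor(p,cv2.COLOR_BGR2HSV)
m=(abs(W[...,1]+384)<14)&(W[...,0]>440)&(W[...,0]<475)&(W[...,2]>16)&(W[...,2]<100)
v,u=np.where(m);print(len(v));o=np.argsort(W[m][:,2])[:12];print([(u[i],v[i],*W[v[i],u[i]].round(0).astype(int).tolist(),p[v[i],u[i]].tolist()) for i in o])
q,_=grab_frame("side");cv2.imwrite("pics/e_sd.png",cv2.resize(q[110:210,290:410],None,fx=6,fy=6))
```

```text
now 6.7 [ 499.7 -383.6   17.8] jaw -5.9 w 61.3 q [-0.76  0.59  1.61 -0.    0.94 -0.66] F [0.1 0.1 0.8]
(499, -384, 0, -6) lin [-0.4, -0.7, 17.8] turn [0.0, 0.0, 0.1]
205
[(np.int64(358), np.int64(240), 460, -390, 44, [52, 61, 60]), (np.int64(353), np.int64(238), 460, -379, 45, [49, 56, 64]), (np.int64(357), np.int64(240), 458, -389, 46, [40, 52, 57]), (np.int64(351), np.int64(237), 460, -375, 46, [45, 51, 59]), (np.int64(355), np.int64(239), 458, -385, 46, [46, 55, 64]), (np.int64(354), np.int64(238), 460, -382, 46, [39, 48, 60]), (np.int64(359), np.int64(238), 465, -390, 46, [46, 53, 63]), (np.int64(356), np.int64(239), 459, -386, 47, [40, 45, 62]), (np.int64(358), np.int64(239), 461, -390, 47, [37, 45, 60]), (np.int64(350), np.int64(236), 460, -372, 47, [36, 43, 57]), (np.int64(352), np.int64(237), 459, -378, 48, [39, 45, 62]), (np.int64(353), np.int64(237), 460, -379, 48, [33, 36, 62])]
```

View pics/e_sc.png

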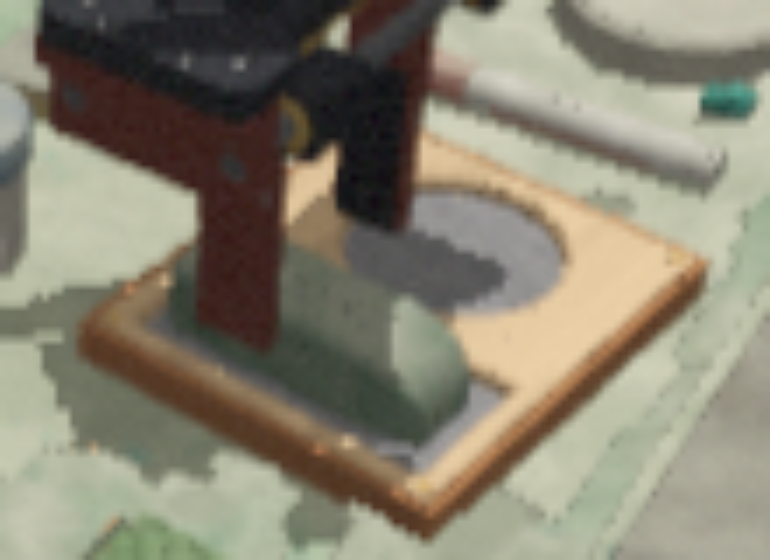

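View pics/e_sd.png

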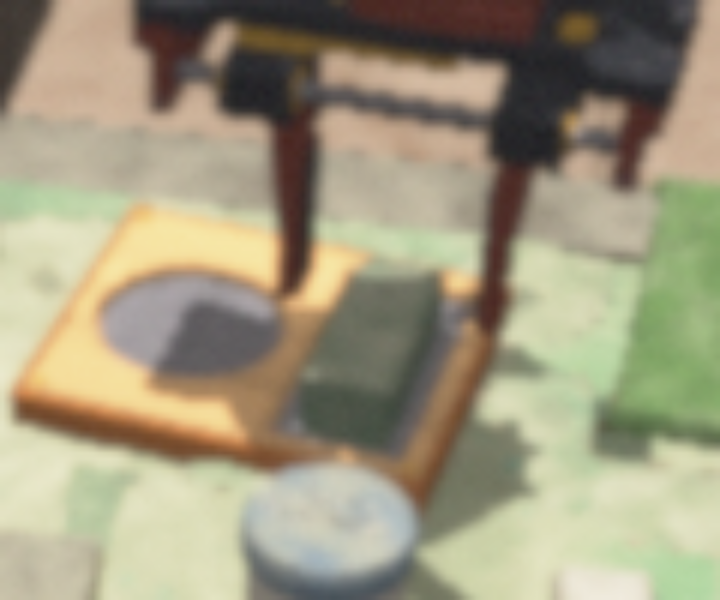

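Call:
send_rows --series '[{"linear": [0, 0, 3], "turn": [0, 0, 0], "claw": 0.7}, {"linear": [0, 0, 6], "turn": [0, 0, 0], "claw": 0.7}, {"linear": [0, 0, 9], "turn": [0, 0, 0], "claw": 0.7}, {"linear": [0, 0, 12], "turn": [0, 0, 0], "claw": 0.7}, {"linear": [0, 0, 14], "turn": [0, 0, 0], "claw": 0.7}, {"linear": [0, 0, 14], "turn": [0, 0, 0], "claw": 0.7}, {"linear": [0, 0, 14], "turn": [0, 0, 0], "claw": 0.7}, {"linear": [0, 0, 14], "turn": [0, 0, 0], "claw": 0.7}, {"linear": [0, 0, 14], "turn": [0, 0, 0], "claw": 0.7}, {"linear": [0, 0, 14], "turn": [0, 0, 0], "claw": 0.7}]'

```text
clock: 8.05
tool_pos: [499.7, -383.7, 3.9]
eef_rot: [0.742, 0.67, -0.0, 0.0]
ft_force: [0.2, 0.7, -0.2]
grip_width: 61.8
```

Run:
```python
from h import *
plan((499,-384,0,-6))
p,d=grab_frame("scene")
cv2.imwrite("pics/f_sc.png",cv2.resize(p[190:270,320:430],None,fx=7,fy=7))
W=cloud(calibration("scene"),d)
m=(abs(W[...,1]+384)<14)&(W[...,0]>440)&(W[...,0]<475)&(W[...,2]>16)&(W[...,2]<100)
v,u=np.where(m);print(len(v));o=np.argsort(W[m][:,2])[:12];print([(u[i],v[i],*W[v[i],u[i]].round(0).astype(int).tolist(),p[v[i],u[i]].tolist()) for i in o])
```

```text
now 8.05 [ 499.7 -383.7    3.9] jaw -5.9 w 61.8 q [-0.76  0.61  1.62 -0.    0.91 -0.66] F [ 0.2  0.7 -0.2]
(499, -384, 0, -6) lin [-0.4, -0.7, 3.9] turn [0.0, 0.0, 0.1]
204
[(np.int64(351), np.int64(243), 461, -375, 30, [73, 95, 120]), (np.int64(358), np.int64(245), 462, -390, 30, [69, 74, 82]), (np.int64(349), np.int64(242), 460, -371, 31, [76, 97, 121]), (np.int64(354), np.int64(244), 459, -383, 32, [66, 85, 107]), (np.int64(357), np.int64(245), 459, -389, 32, [56, 71, 93]), (np.int64(358), np.int64(244), 463, -390, 33, [36, 40, 63]), (np.int64(349), np.int64(241), 461, -370, 33, [45, 55, 80]), (np.int64(356), np.int64(245), 457, -388, 33, [61, 81, 106]), (np.int64(350), np.int64(242), 459, -374, 33, [57, 82, 102]), (np.int64(352), np.int64(243), 458, -378, 33, [64, 82, 104]), (np.int64(353), np.int64(243), 459, -380, 34, [51, 62, 84]), (np.int64(355), np.int64(244), 458, -385, 34, [43, 54, 78])]
```

View pics/f_sc.png

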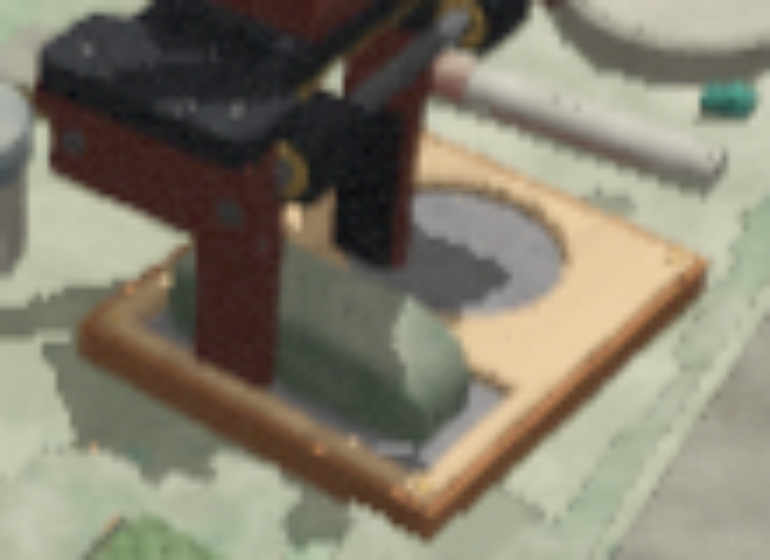

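Call:
send_rows --series '[{"linear": [0, 0, 3], "turn": [0, 0, 0], "claw": 0.7}, {"linear": [0, 0, 6], "turn": [0, 0, 0], "claw": 0.7}, {"linear": [0, 0, 9], "turn": [0, 0, 0], "claw": 0.7}, {"linear": [0, 0, 11], "turn": [0, 0, 0], "claw": 0.7}, {"linear": [0, 0, 11], "turn": [0, 0, 0], "claw": 0.7}, {"linear": [0, 0, 11], "turn": [0, 0, 0], "claw": 0.2}, {"linear": [0, 0, 11], "turn": [0, 0, 0], "claw": 0.2}, {"linear": [0, 0, 11], "turn": [0, 0, 0], "claw": 0.2}, {"linear": [0, 0, 11], "turn": [0, 0, 0], "claw": 0.2}, {"linear": [0, 0, 11], "turn": [0, 0, 0], "claw": 0.2}]'

```text
clock: 9.35
tool_pos: [500.1, -383.8, -7.0]
eef_rot: [0.742, 0.67, 0.0, 0.0]
ft_force: [1.8, 1.0, 1.5]
grip_width: 32.9
```

Run:
```python
from h import *
plan((499.7,-383.6,60,-6),(436,-95.5,60,-4))
p,d=grab_frame("scene")
cv2.imwrite("pics/g_sc.png",cv2.resize(p[190:270,320:430],None,fx=7,fy=7))
```

```text
now 9.35 [ 500.1 -383.8   -7. ] jaw -5.9 w 32.9 q [-0.76  0.63  1.62  0.    0.89 -0.66] F [1.8 1.  1.5]
(499.7, -383.6, 60, -6) lin [0.1, -0.3, -67.0] turn [0.0, 0.0, 0.1]
(436, -95.5, 60, -4) lin [280.2, -93.2, -67.2] turn [0.0, 0.0, -1.9]
```

View pics/g_sc.png

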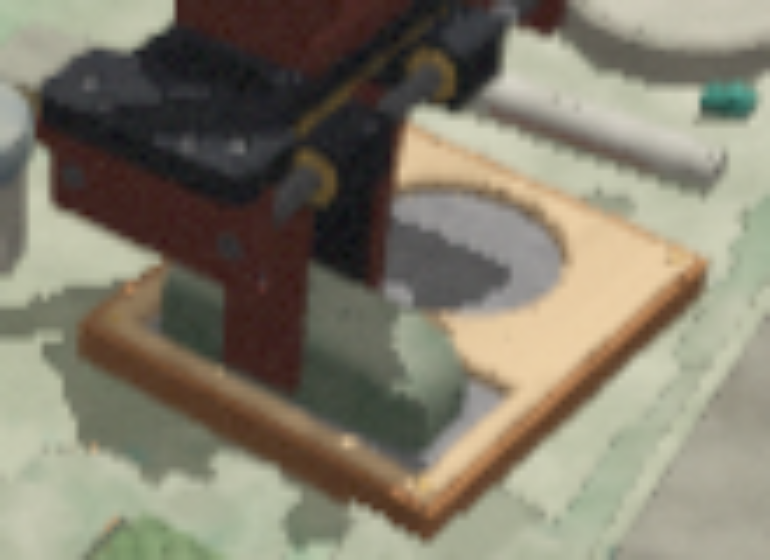

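Call:
send_rows --series '[{"linear": [0, 0, -10], "turn": [0, 0, 0], "claw": 0.2}, {"linear": [0, 0, -25], "turn": [0, 0, 0], "claw": 0.2}, {"linear": [0, 0, -45], "turn": [0, 0, 0], "claw": 0.2}, {"linear": [10, -3, -62], "turn": [0, 0, 0], "claw": 0.2}, {"linear": [30, -10, -70], "turn": [0, 0, 0], "claw": 0.2}, {"linear": [60, -20, -72], "turn": [0, 0, 0], "claw": 0.2}, {"linear": [95, -31, -72], "turn": [0, 0, -1], "claw": 0.2}, {"linear": [135, -45, -72], "turn": [0, 0, -1], "claw": 0.2}, {"linear": [175, -58, -72], "turn": [0, 0, -2], "claw": 0.2}, {"linear": [210, -70, -72], "turn": [0, 0, -2], "claw": 0.2}]'

```text
clock: 10.65
tool_pos: [449.4, -164.4, 64.7]
eef_rot: [0.73, 0.683, -0.0, -0.001]
ft_force: [1.0, 0.1, -2.0]
grip_width: 33.0
```

Call:
send_rows --series '[{"linear": [25, -8, 0], "turn": [0, 0, 0], "claw": 0.2}, {"linear": [45, -14, 0], "turn": [0, 0, 0], "claw": 0.2}, {"linear": [60, -19, 0], "turn": [0, 0, 0], "claw": 0.2}, {"linear": [69, -21, 5], "turn": [0, 0, 0], "claw": 0.2}, {"linear": [69, -21, 12], "turn": [0, 0, 0], "claw": 0.2}, {"linear": [69, -21, 22], "turn": [0, 0, 0], "claw": 0.2}, {"linear": [69, -21, 32], "turn": [0, 0, 0], "claw": 0.2}, {"linear": [69, -21, 38], "turn": [0, 0, 0], "claw": 0.2}, {"linear": [69, -21, 38], "turn": [0, 0, 0], "claw": 0.2}, {"linear": [69, -21, 38], "turn": [0, 0, 0], "claw": 0.2}]'

```text
clock: 11.9
tool_pos: [435.4, -97.4, 26.8]
eef_rot: [0.731, 0.683, -0.0, 0.0]
ft_force: [0.3, -0.2, -1.4]
grip_width: 33.0
```

Run:
```python
from h import *
plan((436,-95.5,-6,-4))
for n in("side","scene","wrist"):
    p,d=grab_frame(n);cv2.imwrite(f"pics/h_{n}.png",p);np.save(f"h_{n}.npy",d)
a=cv2.imread("pics/h_side.png")[215:325,280:420];cv2.imwrite("pics/h_sdz.png",cv2.resize(a,None,fx=5.5,fy=5.5))
a=cv2.imread("pics/h_scene.png")[150:250,190:310];cv2.imwrite("pics/h_scz.png",cv2.resize(a,None,fx=6,fy=6))
```

```text
now 11.9 [435.4 -97.4  26.8] jaw -3.9 w 33.0 q [-0.38  0.39  2.01 -0.    0.74 -0.31] F [ 0.3 -0.2 -1.4]
(436, -95.5, -6, -4) lin [2.0, 0.5, 32.8] turn [0.0, 0.0, 0.1]
```

View pics/h_sdz.png

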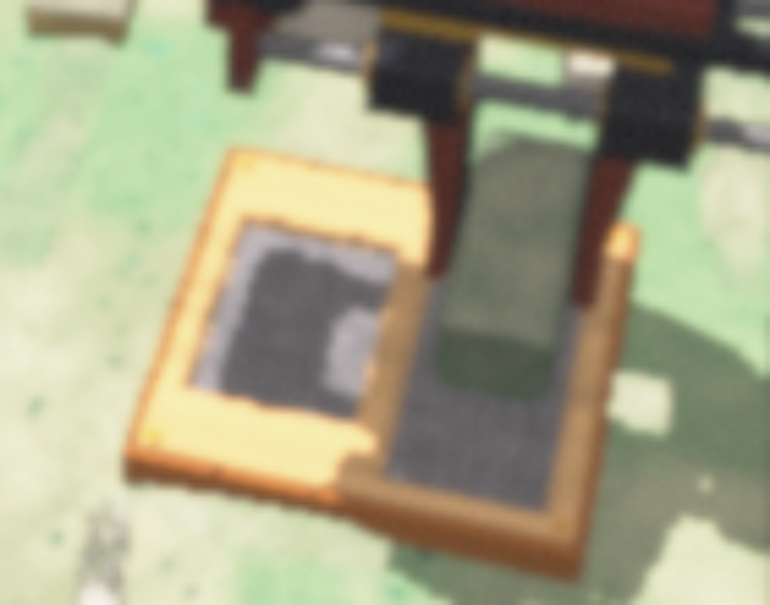

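View pics/h_scz.png

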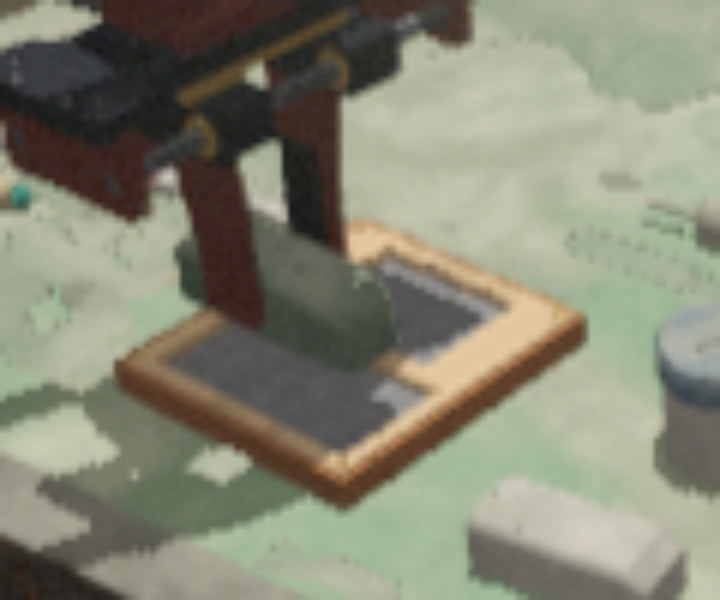

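View pics/h_wrist.png

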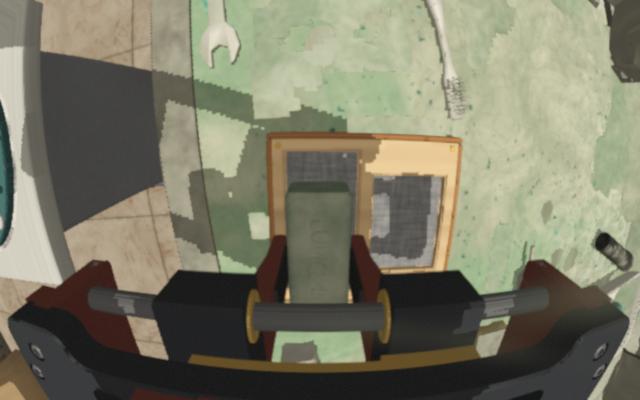

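Run:
```python
from h import *
c=calibration("side")
print(cast(c,[(359.5,285),(379,287.7)],43).round(1),cast(c,[(360,276.8)],71).round(1))
W=cloud(c,np.load("h_side.npy"));p=cv2.imread("pics/h_side.png")
m=(W[...,0]>405)&(W[...,0]<465)&(W[...,1]<-30)&(W[...,1]>-160)&(W[...,2]>42)&(W[...,2]<76)
q=W[m];print(len(q),q.min(0),q.max(0))
W=cloud(calibration("scene"),np.load("h_scene.npy"))
m=(W[...,0]>415)&(W[...,0]<455)&(W[...,1]<-30)&(W[...,1]>-160)&(W[...,2]>42)&(W[...,2]<76)
q=W[m];print(len(q),q.min(0),q.max(0),np.percentile(q[:,1],[1,99]))
for a in range(-160,-30,10):
    r=q[(q[:,1]>a)&(q[:,1]<a+10)]
    if len(r):print(a,r[:,0].min().round(),r[:,0].max().round(),r[:,2].min().round(),r[:,2].max().round())
```

```text
[[451.2 -57.1  43. ]
 [420.9 -57.9  43. ]] [[451.7 -50.4  71. ]]
1120 [ 410.29617086 -141.42323079   42.03784615] [460.31476332 -56.10806049  75.94911669]
473 [ 415.05605425 -146.73463902   42.78500389] [453.10746075 -55.93160036  75.3898369 ] [-145.81233355  -58.54277005]
-150 416.0 443.0 43.0 66.0
-140 415.0 446.0 43.0 70.0
-130 415.0 447.0 44.0 71.0
-120 415.0 453.0 45.0 73.0
-110 415.0 453.0 45.0 75.0
-100 417.0 453.0 46.0 75.0
-90 418.0 451.0 45.0 75.0
-80 416.0 449.0 46.0 71.0
-70 418.0 450.0 46.0 69.0
-60 419.0 426.0 43.0 70.0
```

Call:
send_rows --series '[{"linear": [3, 0.5, 5], "turn": [0, 0, 0], "claw": 0.2}, {"linear": [5.5, 0.5, 12], "turn": [0, 0, 0], "claw": 0.2}, {"linear": [5.5, 0.5, 20], "turn": [0, 0, 0], "claw": 0.2}, {"linear": [5.5, 0.5, 27], "turn": [0, 0, 0], "claw": 0.2}, {"linear": [5.5, 0.5, 31], "turn": [0, 0, 0], "claw": 0.2}, {"linear": [5.5, 0.5, 33.5], "turn": [0, 0, 0], "claw": 0.2}, {"linear": [5.5, 0.5, 33.5], "turn": [0, 0, 0], "claw": 0.2}, {"linear": [5.5, 0.5, 33.5], "turn": [0, 0, 0], "claw": 0.52}, {"linear": [5.5, 0.5, 33.5], "turn": [0, 0, 0], "claw": 0.52}, {"linear": [5.5, 0.5, 33.5], "turn": [0, 0, 0], "claw": 0.52}]'

```text
clock: 13.3
tool_pos: [436.3, -91.9, -6.6]
eef_rot: [0.731, 0.683, 0.0, 0.0]
ft_force: [0.1, -0.2, -0.3]
grip_width: 45.4
```

Run:
```python
from h import *
plan((441,-92,90,-4),(410.8,-247,80,4.6))
```

```text
now 13.3 [436.3 -91.9  -6.6] jaw -3.9 w 45.4 q [-0.36  0.45  2.04 -0.    0.65 -0.29] F [ 0.1 -0.2 -0.3]
(441, -92, 90, -4) lin [0.2, 4.8, -96.6] turn [0.0, 0.0, 0.1]
(410.8, -247, 80, 4.6) lin [-156.5, -14.9, -86.6] turn [0.0, 0.0, -8.5]
```

Call:
send_rows --series '[{"linear": [0, 0, -25], "turn": [0, 0, 0], "claw": 0.52}, {"linear": [0, 0, -55], "turn": [0, 0, 0], "claw": 0.52}, {"linear": [-20, -2, -70], "turn": [0, 0, -1], "claw": 0.52}, {"linear": [-50, -5, -70], "turn": [0, 0, -3], "claw": 0.52}, {"linear": [-90, -9, -70], "turn": [0, 0, -5], "claw": 0.6}, {"linear": [-130, -13, -60], "turn": [0, 0, -7], "claw": 0.62}, {"linear": [-158, -15, -45], "turn": [0, 0, -8.5], "claw": 0.62}, {"linear": [-158, -15, -28], "turn": [0, 0, -8.5], "claw": 0.62}, {"linear": [-158, -15, -28], "turn": [0, 0, -8.5], "claw": 0.62}, {"linear": [-158, -15, -28], "turn": [0, 0, -8.5], "claw": 0.62}]'

```text
clock: 14.55
tool_pos: [410.5, -248.2, 21.6]
eef_rot: [0.678, 0.735, -0.0, -0.0]
ft_force: [0.6, 0.6, -0.4]
grip_width: 54.4
```

Run:
```python
from h import *
plan((410.8,-248,-17,4.6))
for n in("side","scene"):
    p,d=grab_frame(n);cv2.imwrite(f"pics/i_{n}.png",p);np.save(f"i_{n}.npy",d)
a=cv2.imread("pics/i_side.png")[170:325,280:440];cv2.imwrite("pics/i_sdz.png",cv2.resize(a,None,fx=4,fy=3.8))
a=cv2.imread("pics/i_scene.png")[170:270,195:330];cv2.imwrite("pics/i_scz.png",cv2.resize(a,None,fx=5.5,fy=5.5))
c=calibration("side");W=cloud(c,np.load("i_side.npy"))
m=(W[...,0]>400)&(W[...,0]<470)&(W[...,1]<-30)&(W[...,1]>-160)&(W[...,2]>32)&(W[...,2]<45)
q=W[m];print(len(q),q.min(0),q.max(0),np.median(q,0),cv2.minAreaRect(q[:,:2].astype(np.float32)))
```

```text
now 14.55 [ 410.5 -248.2   21.6] jaw 4.6 w 54.4 q [-0.69  0.43  1.95 -0.    0.76 -0.77] F [ 0.6  0.6 -0.4]
(410.8, -248, -17, 4.6) lin [0.2, 0.3, 38.6] turn [-0.0, 0.0, 0.0]
765 [ 417.78209865 -133.17472714   32.03350926] [454.28043379 -50.82963865  38.74733719] [435.44025712 -86.67077311  35.11089159] ((435.3870544433594, -91.92491912841797), (82.21588897705078, 33.041255950927734), 86.2510986328125)
```

View pics/i_sdz.png

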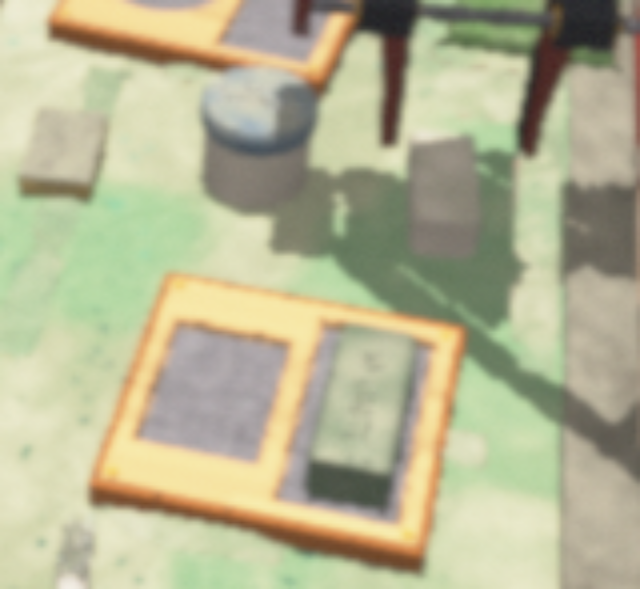

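View pics/i_scz.png

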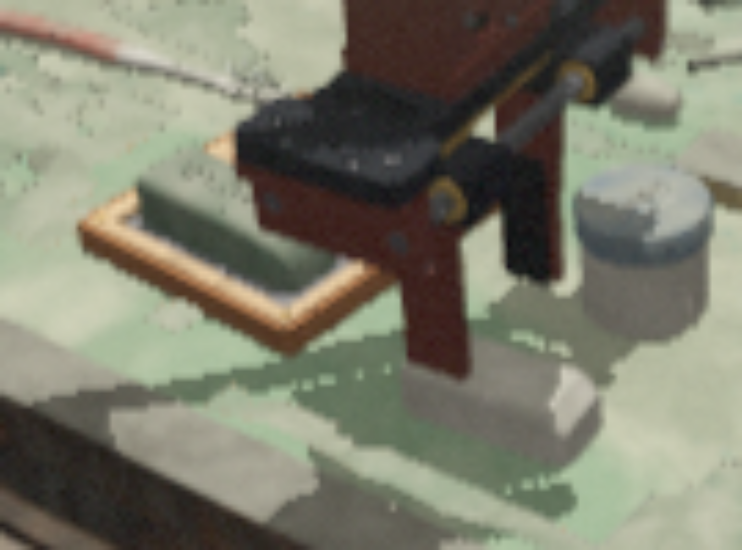

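Call:
send_rows --series '[{"linear": [2, 0, 10], "turn": [0, 0, 0], "claw": 0.62}, {"linear": [2, 0, 20], "turn": [0, 0, 0], "claw": 0.62}, {"linear": [2, 0, 29], "turn": [0, 0, 0], "claw": 0.62}, {"linear": [2, 0, 35], "turn": [0, 0, 0], "claw": 0.62}, {"linear": [2, 0, 38], "turn": [0, 0, 0], "claw": 0.62}, {"linear": [2, 0, 38], "turn": [0, 0, 0], "claw": 0.62}, {"linear": [2, 0, 38], "turn": [0, 0, 0], "claw": 0.2}, {"linear": [2, 0, 38], "turn": [0, 0, 0], "claw": 0.2}, {"linear": [2, 0, 38], "turn": [0, 0, 0], "claw": 0.2}, {"linear": [2, 0, 38], "turn": [0, 0, 0], "claw": 0.2}]'

```text
clock: 15.9
tool_pos: [410.7, -246.7, -16.5]
eef_rot: [0.678, 0.735, 0.0, 0.0]
ft_force: [0.5, 0.7, 2.1]
grip_width: 31.7
```

Run:
```python
from h import *
plan((410.8,-246,70,4.6),(499.5,-384,60,-9.3))
```

```text
now 15.9 [ 410.7 -246.7  -16.5] jaw 4.6 w 31.7 q [-0.69  0.5   1.97 -0.    0.67 -0.77] F [0.5 0.7 2.1]
(410.8, -246, 70, 4.6) lin [0.7, 0.2, -86.5] turn [0.0, 0.0, 0.0]
(499.5, -384, 60, -9.3) lin [-144.0, 77.5, -76.3] turn [0.0, 0.0, 13.9]
```

Call:
send_rows --series '[{"linear": [0, 0, -12], "turn": [0, 0, 0], "claw": 0.2}, {"linear": [0, 0, -32], "turn": [0, 0, 0], "claw": 0.2}, {"linear": [0, 0, -55], "turn": [0, 0, 0], "claw": 0.2}, {"linear": [-15, 8, -70], "turn": [0, 0, 1], "claw": 0.2}, {"linear": [-45, 25, -75], "turn": [0, 0, 4], "claw": 0.2}, {"linear": [-80, 43, -75], "turn": [0, 0, 8], "claw": 0.2}, {"linear": [-115, 62, -75], "turn": [0, 0, 12], "claw": 0.2}, {"linear": [-144, 77.5, -65], "turn": [0, 0, 14], "claw": 0.2}, {"linear": [-144, 77.5, -45], "turn": [0, 0, 14], "claw": 0.2}, {"linear": [-144, 77.5, -40], "turn": [0, 0, 14], "claw": 0.2}]'

```text
clock: 17.15
tool_pos: [497.9, -382.8, 22.3]
eef_rot: [0.763, 0.647, -0.0, -0.002]
ft_force: [0.2, 0.2, -1.8]
grip_width: 31.7
```

Run:
```python
from h import *
for n in("side","scene"):
    p,d=grab_frame(n);cv2.imwrite(f"pics/j_{n}.png",p);np.save(f"j_{n}.npy",d)
plan((499.5,-384,-7.5,-9.3))
a=cv2.imread("pics/j_side.png")[110:210,280:410];cv2.imwrite("pics/j_sdz.png",cv2.resize(a,None,fx=5.5,fy=5.5))
a=cv2.imread("pics/j_scene.png")[180:280,310:440];cv2.imwrite("pics/j_scz.png",cv2.resize(a,None,fx=5.5,fy=5.5))
W=cloud(calibration("scene"),np.load("j_scene.npy"))
m=(W[...,0]>475)&(W[...,0]<525)&(W[...,1]<-330)&(W[...,1]>-440)&(W[...,2]>22)&(W[...,2]<52)
q=W[m]
for a in range(-440,-330,10):
    r=q[(q[:,1]>a)&(q[:,1]<a+10)]
    if len(r):print(a,r.min(0).round(),r.max(0).round())
```

```text
now 17.25 [ 498.2 -382.7   22.9] jaw -9.4 w 32.1 q [-0.76  0.59  1.61 -0.    0.95 -0.6 ] F [-0.6  0.2 -1.4]
(499.5, -384, -7.5, -9.3) lin [-1.1, 1.5, 30.4] turn [-0.1, -0.1, -0.1]
-430 [ 487. -422.   38.] [ 502. -420.   52.]
-420 [ 476. -420.   36.] [ 494. -410.   52.]
-410 [ 475. -410.   40.] [ 479. -400.   52.]
-400 [ 477. -399.   39.] [ 481. -391.   52.]
-390 [ 475. -389.   38.] [ 482. -381.   52.]
-380 [ 481. -380.   39.] [ 483. -372.   41.]
-370 [ 476. -369.   40.] [ 484. -360.   50.]
-360 [ 482. -360.   39.] [ 486. -351.   50.]
-350 [ 484. -350.   40.] [ 488. -347.   51.]
```

View pics/j_sdz.png

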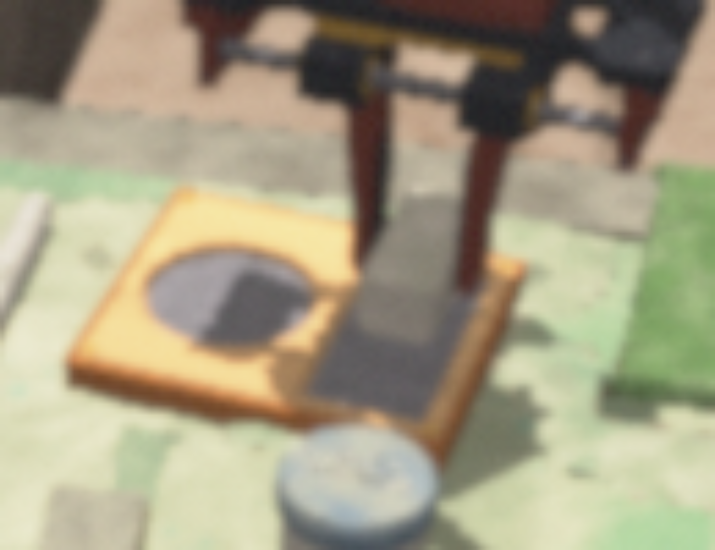

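View pics/j_scz.png

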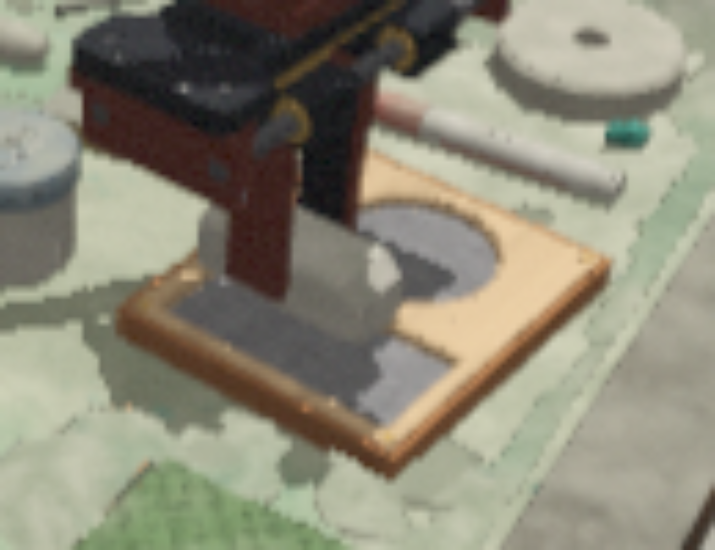

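Call:
send_rows --series '[{"linear": [-1, 0.5, 5], "turn": [0, 0, 0], "claw": 0.2}, {"linear": [-1, 0.5, 12], "turn": [0, 0, 0], "claw": 0.2}, {"linear": [-1, 0.5, 19], "turn": [0, 0, 0], "claw": 0.2}, {"linear": [-1, 0.5, 25], "turn": [0, 0, 0], "claw": 0.2}, {"linear": [-1, 0.5, 29], "turn": [0, 0, 0], "claw": 0.2}, {"linear": [-1, 0.5, 30.5], "turn": [0, 0, 0], "claw": 0.2}, {"linear": [-1, 0.5, 30.5], "turn": [0, 0, 0], "claw": 0.2}, {"linear": [-1, 0.5, 30.5], "turn": [0, 0, 0], "claw": 0.5}, {"linear": [-1, 0.5, 30.5], "turn": [0, 0, 0], "claw": 0.5}, {"linear": [-1, 0.5, 30.5], "turn": [0, 0, 0], "claw": 0.5}]'

```text
clock: 18.5
tool_pos: [499.6, -385.0, -7.0]
eef_rot: [0.763, 0.647, -0.0, 0.0]
ft_force: [-0.1, -0.5, -0.5]
grip_width: 43.9
```

Run:
```python
from h import *
plan((500,-385,70,-9.3),(594.5,-244.5,60,-86.5),(594.5,-244.5,60,93.5))
# refine pad with clouds from initial
for n in("scene","side"):
    W=cloud(calibration(n),np.load(("a_" )+n+".npy"))
    m=(W[...,0]>550)&(W[...,0]<640)&(W[...,1]<-205)&(W[...,1]>-290)&(W[...,2]>9)&(W[...,2]<19)
    q=W[m];print(n,len(q),q.mean(0).round(1),np.median(q[:,2]),cv2.minAreaRect(q[:,:2].astype(np.float32)))
```

```text
now 18.5 [ 499.6 -385.    -7. ] jaw -9.4 w 43.9 q [-0.77  0.63  1.62 -0.    0.89 -0.6 ] F [-0.1 -0.5 -0.5]
(500, -385, 70, -9.3) lin [0.0, 0.4, -77.0] turn [0.0, 0.0, -0.1]
(594.5, -244.5, 60, -86.5) lin [154.0, 70.7, -67.0] turn [0.0, 0.0, 77.1]
(594.5, -244.5, 60, 93.5) lin [154.0, 70.7, -67.0] turn [-0.0, 0.0, -102.9]
scene 202 [ 594.2 -245.5   12.3] 12.44520632993063 ((595.7545776367188, -244.98916625976562), (38.34282684326172, 55.131778717041016), 3.2732439041137695)
side 368 [ 595.7 -243.4   12.5] 12.469075297752768 ((596.2747802734375, -246.03610229492188), (35.75937271118164, 58.2907829284668), 2.4634523391723633)
```

Call:
send_rows --series '[{"linear": [0, 0, -25], "turn": [0, 0, 0], "claw": 0.5}, {"linear": [0, 0, -55], "turn": [0, 0, 0], "claw": 0.5}, {"linear": [5, 2, -80], "turn": [0, 0, 8], "claw": 0.5}, {"linear": [25, 12, -85], "turn": [0, 0, 18], "claw": 0.6}, {"linear": [50, 23, -85], "turn": [0, 0, 28], "claw": 0.74}, {"linear": [80, 37, -85], "turn": [0, 0, 38], "claw": 0.74}, {"linear": [105, 49, -85], "turn": [0, 0, 48], "claw": 0.74}, {"linear": [130, 60, -75], "turn": [0, 0, 58], "claw": 0.74}, {"linear": [145, 68, -65], "turn": [0, 0, 68], "claw": 0.74}, {"linear": [153.7, 71.8, -55], "turn": [0, 0, 77.5], "claw": 0.74}]'

```text
clock: 19.75
tool_pos: [596.0, -243.9, 47.6]
eef_rot: [1.0, 0.025, 0.0, 0.0]
ft_force: [-0.3, 0.2, -0.2]
grip_width: 64.8
```

Call:
send_rows --series '[{"linear": [0, 0, 10], "turn": [0, 0, 0], "claw": 0.74}, {"linear": [0, 0, 20], "turn": [0, 0, 0], "claw": 0.74}, {"linear": [0, 0, 30], "turn": [0, 0, 0], "claw": 0.74}, {"linear": [0, 0, 38], "turn": [0, 0, 0], "claw": 0.74}, {"linear": [0, 0, 43], "turn": [0, 0, 0], "claw": 0.74}, {"linear": [0, 0, 45], "turn": [0, 0, 0], "claw": 0.74}, {"linear": [0, 0, 45], "turn": [0, 0, 0], "claw": 0.74}, {"linear": [0, 0, 45], "turn": [0, 0, 0], "claw": 0.74}, {"linear": [0, 0, 45], "turn": [0, 0, 0], "claw": 0.74}, {"linear": [0, 0, 45], "turn": [0, 0, 0], "claw": 0.74}]'

```text
clock: 21.0
tool_pos: [595.4, -244.9, 3.0]
eef_rot: [1.0, 0.027, 0.0, 0.0]
ft_force: [0.4, 0.3, 0.1]
grip_width: 65.1
```

Run:
```python
from h import *
for n in("side","scene","wrist"):
    p,d=grab_frame(n);cv2.imwrite(f"pics/k_{n}.png",p);np.save(f"k_{n}.npy",d)
plan((595.5,-245,-19,-87))
a=cv2.imread("pics/k_side.png")[110:260,240:420];cv2.imwrite("pics/k_sdz.png",cv2.resize(a,None,fx=4,fy=4))
a=cv2.imread("pics/k_scene.png")[130:280,280:440];cv2.imwrite("pics/k_scz.png",cv2.resize(a,None,fx=4,fy=4))
print(proj("side",[[595.5,-245,14],[596.5,-217.5,14],[594.5,-272.5,14]]),wproj([[595.5,-245,14],[597,-217.5,14],[594,-272.5,14]]))
```

```text
now 21.15 [ 595.4 -244.9    2.9] jaw -86.9 w 64.8 q [-0.5   0.63  1.58 -0.    0.93  1.02] F [-0.8 -0.1 -0.2]
(595.5, -245, -19, -87) lin [0.1, 0.1, 21.9] turn [0.0, -0.0, 0.1]
[[295.99663709 207.0107993 ]
 [292.30079361 216.40798017]
 [299.52417204 198.04156558]] [[319.82902735 244.19590017]
 [275.97400318 239.51679081]
 [363.13799102 248.28434405]]
```

View pics/k_sdz.png

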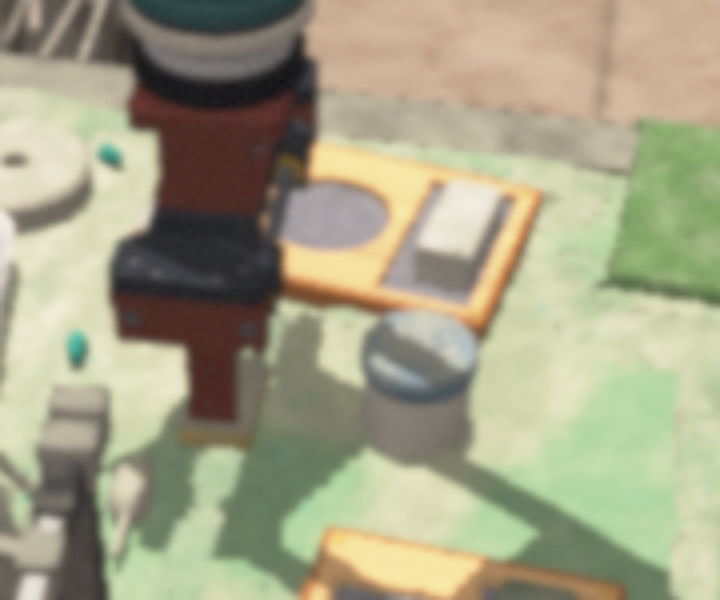

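View pics/k_scz.png

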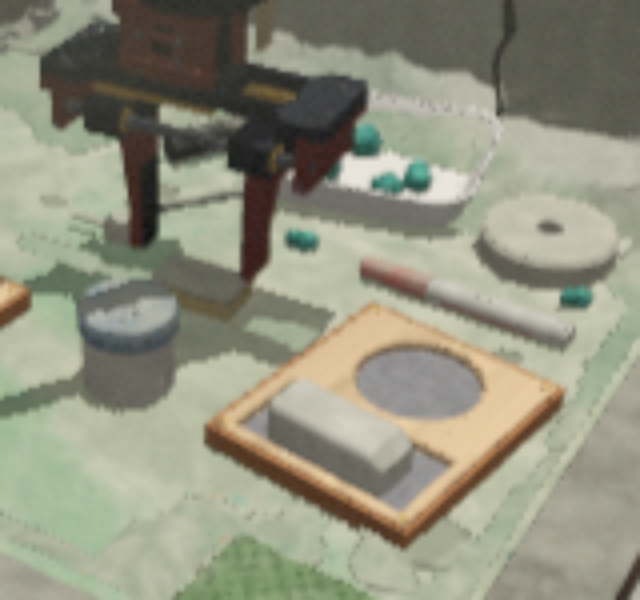

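View pics/k_wrist.png

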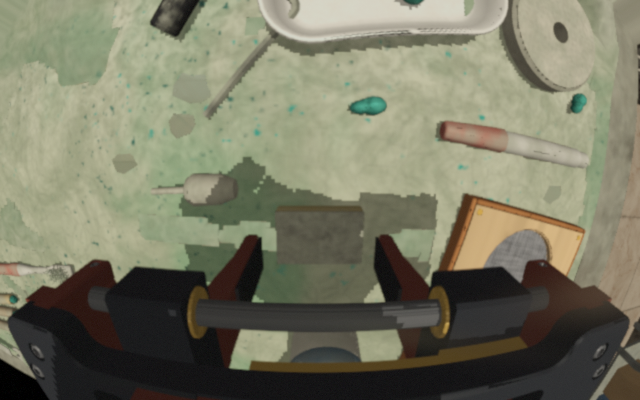

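Call:
send_rows --series '[{"linear": [2, 0, 6], "turn": [0, 0, 0], "claw": 0.74}, {"linear": [2, 0, 12], "turn": [0, 0, 0], "claw": 0.74}, {"linear": [2, 0, 17], "turn": [0, 0, 0], "claw": 0.74}, {"linear": [2, 0, 20], "turn": [0, 0, 0], "claw": 0.74}, {"linear": [2, 0, 21.5], "turn": [0, 0, 0], "claw": 0.74}, {"linear": [2, 0, 21.5], "turn": [0, 0, 0], "claw": 0.74}, {"linear": [2, 0, 21.5], "turn": [0, 0, 0], "claw": 0.4}, {"linear": [2, 0, 21.5], "turn": [0, 0, 0], "claw": 0.4}, {"linear": [2, 0, 21.5], "turn": [0, 0, 0], "claw": 0.4}, {"linear": [2, 0, 21.5], "turn": [0, 0, 0], "claw": 0.4}]' --force 15

```text
clock: 22.4
tool_pos: [597.5, -244.8, -18.5]
eef_rot: [1.0, 0.027, 0.0, 0.0]
ft_force: [-0.0, -0.6, 0.9]
grip_width: 54.7
```

Run:
```python
from h import *
for n in("side",):
    p,d=grab_frame(n);cv2.imwrite(f"pics/l_{n}.png",p)
plan((597,-245,40,-87),(497,-99.5,40,-94))
a=cv2.imread("pics/l_side.png")[150:260,240:360];cv2.imwrite("pics/l_sdz.png",cv2.resize(a,None,fx=5,fy=5))
```

```text
now 22.45 [ 597.5 -244.8  -18.5] jaw -86.9 w 54.7 q [-0.5   0.66  1.59 -0.    0.89  1.02] F [-1.1 -0.8  1.2]
(597, -245, 40, -87) lin [-0.5, 0.2, -58.5] turn [0.0, -0.0, 0.1]
(497, -99.5, 40, -94) lin [-92.4, -150.6, -58.6] turn [0.0, -0.0, 7.1]
```

View pics/l_sdz.png

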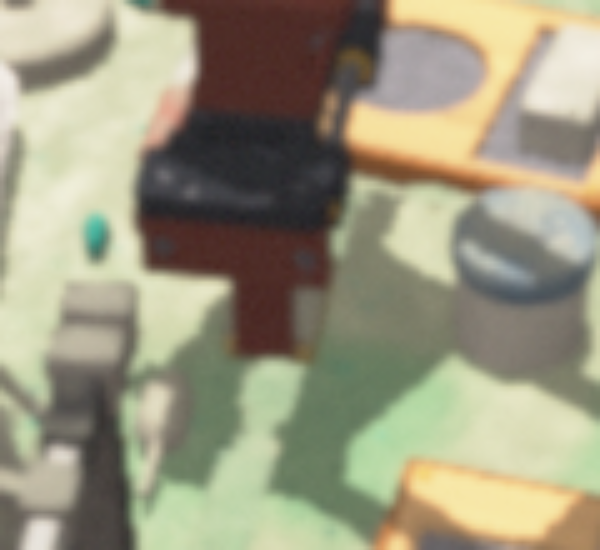

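Call:
send_rows --series '[{"linear": [0, 0, -12], "turn": [0, 0, 0], "claw": 0.4}, {"linear": [0, 0, -32], "turn": [0, 0, 0], "claw": 0.4}, {"linear": [-4, -6, -50], "turn": [0, 0, 1], "claw": 0.4}, {"linear": [-15, -25, -58], "turn": [0, 0, 2], "claw": 0.4}, {"linear": [-33, -55, -58], "turn": [0, 0, 3], "claw": 0.4}, {"linear": [-54, -90, -58], "turn": [0, 0, 5], "claw": 0.4}, {"linear": [-72, -120, -58], "turn": [0, 0, 6], "claw": 0.4}, {"linear": [-85, -142, -55], "turn": [0, 0, 7], "claw": 0.4}, {"linear": [-90.4, -150.5, -45], "turn": [0, 0, 7], "claw": 0.4}, {"linear": [-90.4, -150.5, -40], "turn": [0, 0, 7], "claw": 0.4}]'

```text
clock: 23.7
tool_pos: [497.9, -98.6, 20.8]
eef_rot: [0.999, -0.033, -0.0, -0.0]
ft_force: [0.6, 0.2, -0.7]
grip_width: 54.4
```

Run:
```python
from h import *
for n in("side","scene"):
    p,d=grab_frame(n);cv2.imwrite(f"pics/m_{n}.png",p);np.save(f"m_{n}.npy",d)
plan((499,-99.5,-9,-94))
a=cv2.imread("pics/m_side.png")[190:325,280:420];cv2.imwrite("pics/m_sdz.png",cv2.resize(a,None,fx=4.4,fy=4.4))
a=cv2.imread("pics/m_scene.png")[140:240,200:320];cv2.imwrite("pics/m_scz.png",cv2.resize(a,None,fx=5.5,fy=5.5))
```

```text
now 23.8 [499.1 -99.7  20.7] jaw -93.9 w 54.6 q [-0.33  0.46  1.88 -0.    0.8   1.31] F [-0.5 -0.1 -0.5]
(499, -99.5, -9, -94) lin [-0.1, -0.2, 29.7] turn [0.0, 0.0, 0.1]
```

View pics/m_sdz.png

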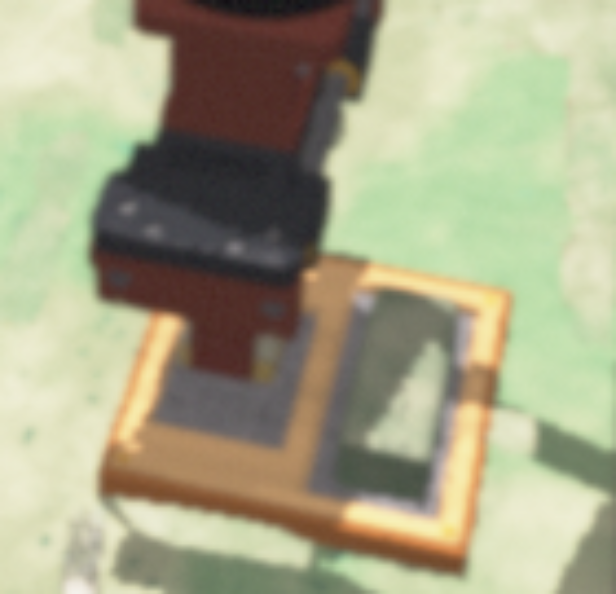

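View pics/m_scz.png

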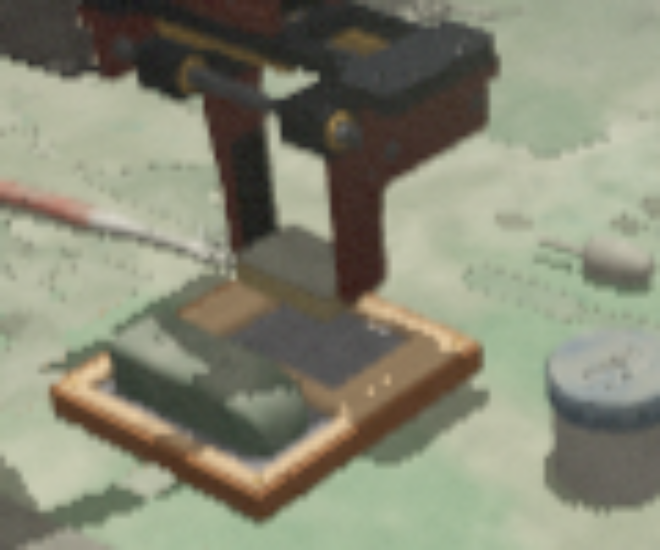

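Run:
```python
from h import *
print(cast(calibration("side"),[(320.9,273),(342.5,276.6)],39).round(1))
W=cloud(calibration("scene"),np.load("m_scene.npy"))
m=(W[...,0]>470)&(W[...,0]<530)&(W[...,1]<-60)&(W[...,1]>-140)&(W[...,2]>34)&(W[...,2]<56)
q=W[m];print(q.min(0),q.max(0),np.median(q,0))
```

```text
[[514.8 -72.   39. ]
 [479.8 -71.6  39. ]]
[ 476.20061999 -135.70851371   36.86754362] [516.80873175 -63.30489927  55.93998604] [487.37483202 -96.29653921  51.06713491]
```

Call:
send_rows --series '[{"linear": [0, 0, 5], "turn": [0, 0, 0], "claw": 0.4}, {"linear": [0, 0, 12], "turn": [0, 0, 0], "claw": 0.4}, {"linear": [0, 0, 19], "turn": [0, 0, 0], "claw": 0.4}, {"linear": [0, 0, 25], "turn": [0, 0, 0], "claw": 0.4}, {"linear": [0, 0, 28], "turn": [0, 0, 0], "claw": 0.4}, {"linear": [0, 0, 29], "turn": [0, 0, 0], "claw": 0.4}, {"linear": [0, 0, 29], "turn": [0, 0, 0], "claw": 0.4}, {"linear": [0, 0, 29], "turn": [0, 0, 0], "claw": 0.75}, {"linear": [0, 0, 29], "turn": [0, 0, 0], "claw": 0.75}, {"linear": [0, 0, 29], "turn": [0, 0, 0], "claw": 0.75}]'

```text
clock: 25.05
tool_pos: [499.0, -99.4, -7.6]
eef_rot: [0.999, -0.034, 0.0, 0.0]
ft_force: [-0.8, 0.1, -0.1]
grip_width: 65.9
```

Run:
```python
from h import *
plan((499,-99.5,70,-94),(501.5,-254,60,-94))
```

```text
now 25.05 [499.  -99.4  -7.6] jaw -93.9 w 65.9 q [-0.33  0.51  1.9  -0.    0.73  1.31] F [-0.8  0.1 -0.1]
(499, -99.5, 70, -94) lin [0.1, 0.1, -77.6] turn [0.0, -0.0, 0.1]
(501.5, -254, 60, -94) lin [13.0, 154.1, -67.6] turn [0.0, -0.0, 0.1]
```

Call:
send_rows --series '[{"linear": [0, 0, -25], "turn": [0, 0, 0], "claw": 0.75}, {"linear": [0, 0, -55], "turn": [0, 0, 0], "claw": 0.75}, {"linear": [1, 8, -75], "turn": [0, 0, 1], "claw": 0.9}, {"linear": [3, 35, -80], "turn": [0, 0, 2], "claw": 0.98}, {"linear": [6, 75, -80], "turn": [0, 0, 3], "claw": 0.98}, {"linear": [10, 115, -80], "turn": [0, 0, 4], "claw": 0.98}, {"linear": [12, 145, -75], "turn": [0, 0, 5], "claw": 0.98}, {"linear": [13, 154.5, -60], "turn": [0, 0, 5], "claw": 0.98}, {"linear": [13, 154.5, -48], "turn": [0, 0, 5], "claw": 0.98}, {"linear": [13, 154.5, -48], "turn": [0, 0, 5], "claw": 0.98}]'

```text
clock: 26.3
tool_pos: [499.8, -252.3, 38.6]
eef_rot: [0.997, -0.077, -0.002, -0.001]
ft_force: [0.0, 0.1, -0.4]
grip_width: 86.1
```

Run:
```python
from h import *
for n in("side","scene"):
    p,d=grab_frame(n);cv2.imwrite(f"pics/n_{n}.png",p);np.save(f"n_{n}.npy",d)
plan((501.3,-254.4,10,-99))
a=cv2.imread("pics/n_side.png")[140:325,280:440];cv2.imwrite("pics/n_sdz.png",cv2.resize(a,None,fx=3.2,fy=3.2))
a=cv2.imread("pics/n_scene.png")[140:260,200:370];cv2.imwrite("pics/n_scz.png",cv2.resize(a,None,fx=4.5,fy=4.5))
W=cloud(calibration("side"),np.load("n_side.npy"))
m=(W[...,0]>470)&(W[...,0]<530)&(W[...,1]<-60)&(W[...,1]>-140)&(W[...,2]>17)&(W[...,2]<30)
q=W[m];print(np.median(q,0),cv2.minAreaRect(q[:,:2].astype(np.float32)))
```

```text
now 26.4 [ 501.  -253.    39.9] jaw -98.8 w 86.2 q [-0.59  0.49  1.75  0.    0.9   1.13] F [ 0.7 -0.4  0.9]
(501.3, -254.4, 10, -99) lin [0.5, 1.3, 29.9] turn [-0.0, 0.1, 0.2]
[497.47950893 -96.65804995  21.6593102 ] ((497.68243408203125, -99.62565612792969), (56.78091812133789, 35.6638298034668), 85.8946533203125)
```

View pics/n_sdz.png

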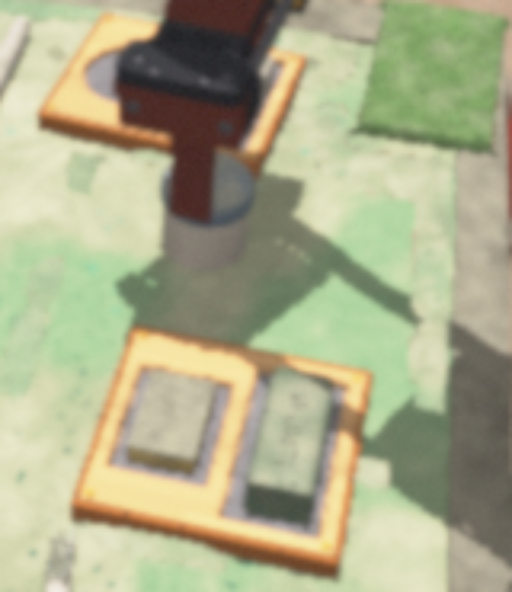

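View pics/n_scz.png

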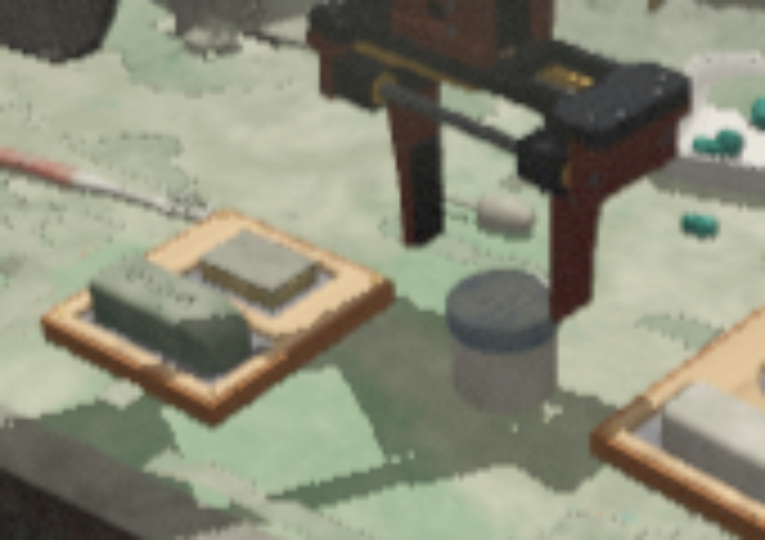

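Call:
send_rows --series '[{"linear": [0.5, 1, 6], "turn": [0, 0, 0], "claw": 0.98}, {"linear": [0.5, 1, 13], "turn": [0, 0, 0], "claw": 0.98}, {"linear": [0.5, 1, 20], "turn": [0, 0, 0], "claw": 0.98}, {"linear": [0.5, 1, 26], "turn": [0, 0, 0], "claw": 0.98}, {"linear": [0.5, 1, 29], "turn": [0, 0, 0], "claw": 0.98}, {"linear": [0.5, 1, 29], "turn": [0, 0, 0], "claw": 0.5}, {"linear": [0.5, 1, 29], "turn": [0, 0, 0], "claw": 0.5}, {"linear": [0.5, 1, 29], "turn": [0, 0, 0], "claw": 0.5}, {"linear": [0.5, 1, 29], "turn": [0, 0, 0], "claw": 0.5}, {"linear": [0.5, 1, 29], "turn": [0, 0, 0], "claw": 0.5}]' --force 18

```text
clock: 27.65
tool_pos: [501.9, -255.6, 11.5]
eef_rot: [0.997, -0.077, 0.0, 0.0]
ft_force: [-0.5, 0.4, 1.6]
grip_width: 55.2
```

Run:
```python
from h import *
for n in("side","scene"):
    p,d=grab_frame(n);cv2.imwrite(f"pics/o_{n}.png",p);np.save(f"o_{n}.npy",d)
plan((501.3,-254.4,60,-99),(569,-396.5,60,-99))
a=cv2.imread("pics/o_side.png")[140:240,280:400];b=cv2.imread("pics/o_scene.png")[150:250,270:390];cv2.imwrite("pics/o_z.png",cv2.resize(np.hstack([a,b]),None,fx=3.3,fy=3.3))
```

```text
now 27.75 [ 501.9 -255.6   11.5] jaw -98.9 w 55.3 q [-0.59  0.53  1.77 -0.    0.84  1.13] F [0.8 0.4 2.6]
(501.3, -254.4, 60, -99) lin [-0.8, -1.1, -48.5] turn [0.0, -0.0, 0.1]
(569, -396.5, 60, -99) lin [88.0, 128.9, -48.4] turn [0.0, -0.0, 0.1]
```

View pics/o_z.png

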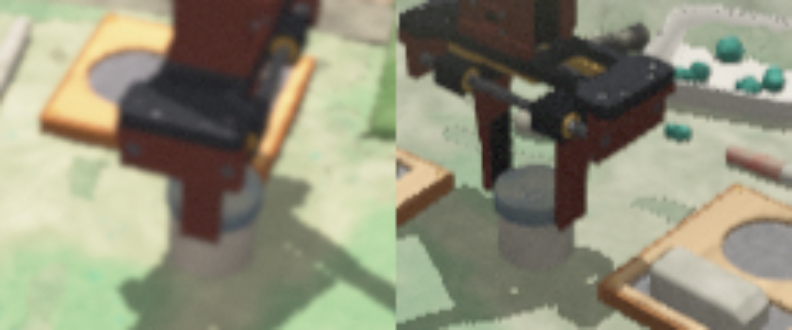

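Call:
send_rows --series '[{"linear": [0, 0, -12], "turn": [0, 0, 0], "claw": 0.5}, {"linear": [0, 0, -32], "turn": [0, 0, 0], "claw": 0.5}, {"linear": [2, 3, -52], "turn": [0, 0, 0], "claw": 0.5}, {"linear": [12, 18, -60], "turn": [0, 0, 0], "claw": 0.5}, {"linear": [30, 44, -60], "turn": [0, 0, 0], "claw": 0.5}, {"linear": [50, 74, -60], "turn": [0, 0, 0], "claw": 0.5}, {"linear": [70, 102, -60], "turn": [0, 0, 0], "claw": 0.5}, {"linear": [83, 122, -55], "turn": [0, 0, 0], "claw": 0.5}, {"linear": [88, 129, -45], "turn": [0, 0, 0], "claw": 0.5}, {"linear": [88, 129, -40], "turn": [0, 0, 0], "claw": 0.5}]'

```text
clock: 29.0
tool_pos: [568.1, -395.9, 50.3]
eef_rot: [0.997, -0.078, -0.001, -0.001]
ft_force: [-0.2, 0.9, -1.3]
grip_width: 55.3
```

Run:
```python
from h import *
for n in("side","scene"):
    p,d=grab_frame(n);cv2.imwrite(f"pics/p_{n}.png",p);np.save(f"p_{n}.npy",d)
plan((569,-396.5,20.5,-99))
for n in("side","scene"):
    p=cv2.imread(f"pics/a_{n}.png");c=calibration(n);h=cv2.cvtColor(p,cv2.COLOR_BGR2HSV)
    g=((h[...,1]<60)).astype(np.uint8)
    u,v=proj(n,[[569,-397,9]])[0].astype(int)
    win=np.zeros_like(g);win[v-16:v+17,u-27:u+28]=1;g&=win
    k,l,st,ct=cv2.connectedComponentsWithStats(g);i=l[v,u];print(n,(u,v),st[i])
    cs,_=cv2.findContours((l==i).astype(np.uint8),cv2.RETR_EXTERNAL,cv2.CHAIN_APPROX_NONE)
    cc=cs[0][:,0,:]
    for z in(15,9):
        w=cast(c,cc,z)[:,:2].astype(np.float32);print(z,cv2.minEnclosingCircle(w),cv2.fitEllipse(w))
a=cv2.imread("pics/p_side.png")[110:210,270:390];b=cv2.imread("pics/p_scene.png")[170:270,320:440];cv2.imwrite("pics/p_z.png",cv2.resize(np.hstack([a,b]),None,fx=3.3,fy=3.3))
W=cloud(calibration("scene"),np.load("p_scene.npy"))
m=(W[...,0]>520)&(W[...,0]<610)&(W[...,1]<-360)&(W[...,1]>-435)&(W[...,2]>42)&(W[...,2]<75)
q=W[m];print(q.min(0),q.max(0))
```

```text
now 29.1 [ 567.5 -394.8   50.2] jaw -98.9 w 55.7 q [-0.71  0.63  1.43  0.    1.09  1.02] F [-0.2  0.1 -0.5]
(569, -396.5, 20.5, -99) lin [1.8, 1.5, 29.7] turn [-0.1, 0.2, 0.1]
side (np.int64(322), np.int64(165)) [307 156  30  16 387]
15 ((572.0059814453125, -394.03924560546875), 32.20204162597656) ((571.9573974609375, -394.1127014160156), (56.656742095947266, 64.28889465332031), 97.07450103759766)
9 ((573.3464965820312, -402.0301513671875), 32.53303146362305) ((573.29736328125, -402.10418701171875), (57.238956451416016, 64.94955444335938), 97.07443237304688)
scene (np.int64(383), np.int64(226)) [356 217  44  26 842]
15 ((542.0826416015625, -390.066162109375), 59.322120666503906) ((544.8362426757812, -390.8352966308594), (72.16902923583984, 112.5126953125), 69.38679504394531)
9 ((549.27392578125, -387.102294921875), 60.025962829589844) ((552.0601806640625, -387.8805236816406), (73.02527618408203, 113.84761047363281), 69.38677978515625)
[ 540.18932575 -420.160495     42.09882728] [ 570.19254453 -370.94225325   74.6551072 ]
```

View pics/p_z.png

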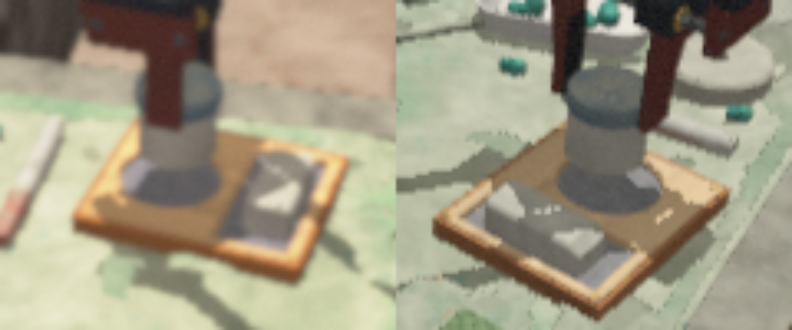

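Call:
send_rows --series '[{"linear": [1, 0, 0], "turn": [0, 0, 0], "claw": 0.5}, {"linear": [1, 0, 4], "turn": [0, 0, 0], "claw": 0.5}, {"linear": [1, 0, 9], "turn": [0, 0, 0], "claw": 0.5}, {"linear": [1, 0, 15], "turn": [0, 0, 0], "claw": 0.5}, {"linear": [1, 0, 21], "turn": [0, 0, 0], "claw": 0.5}, {"linear": [1, 0, 26], "turn": [0, 0, 0], "claw": 0.5}, {"linear": [1, 0, 29], "turn": [0, 0, 0], "claw": 0.5}, {"linear": [1, 0, 30.5], "turn": [0, 0, 0], "claw": 0.5}, {"linear": [1, 0, 30.5], "turn": [0, 0, 0], "claw": 0.5}, {"linear": [1, 0, 30.5], "turn": [0, 0, 0], "claw": 0.5}]'

```text
clock: 30.35
tool_pos: [569.9, -396.8, 21.0]
eef_rot: [0.997, -0.077, 0.0, 0.0]
ft_force: [0.6, -0.8, -1.2]
grip_width: 55.1
```

Run:
```python
from h import *
for n in("side","scene"):
    p,d=grab_frame(n);cv2.imwrite(f"pics/q_{n}.png",p);np.save(f"q_{n}.npy",d)
plan((570,-396.5,20.5,-99))
a=cv2.imread("pics/q_side.png")[110:210,270:390];b=cv2.imread("pics/q_scene.png")[170:270,320:440];cv2.imwrite("pics/q_z.png",cv2.resize(np.hstack([a,b]),None,fx=3.3,fy=3.3))
```

```text
now 30.45 [ 569.9 -396.8   21. ] jaw -98.9 w 55.6 q [-0.71  0.66  1.45 -0.    1.03  1.02] F [ 0.4  0.6 -0.9]
(570, -396.5, 20.5, -99) lin [0.1, -0.3, 0.5] turn [0.0, -0.0, 0.1]
```

View pics/q_z.png

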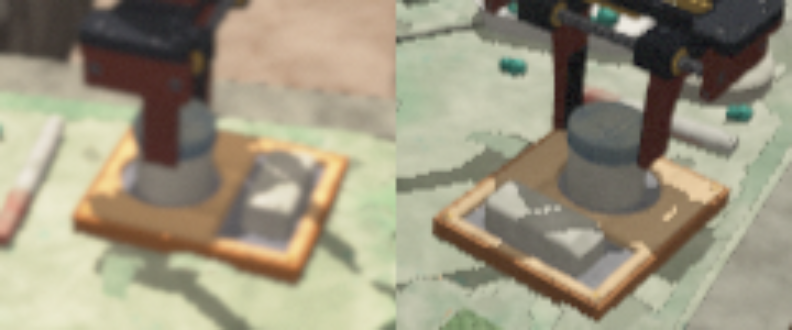

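Call:
send_rows --series '[{"linear": [0, 0, 0.5], "turn": [0, 0, 0], "claw": 0.5}, {"linear": [0, 0, 0.5], "turn": [0, 0, 0], "claw": 0.9}, {"linear": [0, 0, 0.5], "turn": [0, 0, 0], "claw": 0.9}, {"linear": [0, 0, 0.5], "turn": [0, 0, 0], "claw": 0.9}, {"linear": [0, 0, 0.5], "turn": [0, 0, 0], "claw": 0.9}, {"linear": [0, 0, 0.5], "turn": [0, 0, 0], "claw": 0.9}, {"linear": [0, 0, -15], "turn": [0, 0, 0], "claw": 0.9}, {"linear": [0, 0, -40], "turn": [0, 0, 0], "claw": 0.9}, {"linear": [0, 0, -70], "turn": [0, 0, 0], "claw": 0.9}, {"linear": [0, 0, -90], "turn": [0, 0, 0], "claw": 0.9}]'

```text
clock: 31.7
tool_pos: [570.6, -397.3, 113.7]
eef_rot: [0.997, -0.077, 0.001, 0.001]
ft_force: [-0.1, -0.3, 1.2]
grip_width: 79.2
```

Call:
send_rows --series '[{"linear": [-20, 0, -20], "turn": [0, 0, 0], "claw": 0.9}, {"linear": [-50, 0, -40], "turn": [0, 0, 0], "claw": 0.9}, {"linear": [-90, 0, -50], "turn": [0, 0, 0], "claw": 0.9}, {"linear": [-120, 0, -60], "turn": [0, 0, 0], "claw": 0.9}, {"linear": [-140, 0, -70], "turn": [0, 0, 0], "claw": 0.9}, {"linear": [-150, 0, -80], "turn": [0, 0, 0], "claw": 0.9}, {"linear": [-150, 0, -80], "turn": [0, 0, 0], "claw": 0.9}, {"linear": [-150, 0, -80], "turn": [0, 0, 0], "claw": 0.9}, {"linear": [-150, 0, -80], "turn": [0, 0, 0], "claw": 0.9}, {"linear": [-150, 0, -80], "turn": [0, 0, 0], "claw": 0.9}]'

```text
clock: 32.95
tool_pos: [421.9, -373.4, 190.3]
eef_rot: [0.997, -0.077, -0.0, -0.0]
ft_force: [-0.0, -0.0, 0.6]
grip_width: 78.9
```

Run:
```python
from h import *
print(state()['clock'],state()['tool_pos'])
boxes={"long_bar":((410,460),(-150,-45),(31,45)),"pad":((470,530),(-135,-60),(17,30)),"short":((470,530),(-430,-340),(30,45)),"pot":((530,610),(-440,-355),(55,70)),"bob":((590,650),(-215,-130),(8,30)),"pen":((640,690),(-460,-305),(7,25))}
for n in("side","scene"):
    p,d=grab_frame(n);cv2.imwrite(f"pics/r_{n}.png",p)
    for tag,dd in(("now",d),("start",np.load(f"a_{n}.npy"))):
        W=cloud(calibration(n),dd)
        for k,(x,y,z) in boxes.items():
            if tag=="start" and k not in("bob","pen"):continue
            m=(W[...,0]>x[0])&(W[...,0]<x[1])&(W[...,1]>y[0])&(W[...,1]<y[1])&(W[...,2]>z[0])&(W[...,2]<z[1])
            q=W[m];
            if len(q):r=cv2.minAreaRect(q[:,:2].astype(np.float32));print(n,tag,k,len(q),np.round(r[0],1),np.round(r[1],1),round(r[2],1),"z95",np.percentile(q[:,2],[5,50,95]).round(1))
a=cv2.imread("pics/r_side.png")[120:325,250:430];b=cv2.imread("pics/r_scene.png")[155:265,200:435]
cv2.imwrite("pics/r_sdz.png",cv2.resize(a,None,fx=2.9,fy=2.9));cv2.imwrite("pics/r_scz.png",cv2.resize(b,None,fx=3.4,fy=3.4))
```

```text
32.95 [ 421.88887972 -373.36669978  190.25440186]
side now long_bar 790 [435.4 -92.1] [81.2 33.7] 86.8 z95 [32.2 35.2 37.1]
side now pad 588 [497.7 -99.4] [57.9 35.7] 86.3 z95 [19.1 21.6 23.3]
side now short 271 [ 498.5 -383.8] [67.5 31.4] 79.6 z95 [30.7 32.6 34.5]
side now pot 332 [ 569.9 -395.5] [53.  56.1] 35.9 z95 [56.5 59.2 61. ]
side now bob 170 [ 621.3 -162.7] [20.4 59.9] 13.6 z95 [ 9.4 15.1 19.2]
side now pen 247 [ 666.1 -385.2] [136.4  14.6] 87.3 z95 [ 8.2 12.2 14.9]
side start bob 173 [ 620.9 -162.7] [20.5 61.4] 15.1 z95 [ 9.3 15.5 19.9]
side start pen 246 [ 666.6 -384.7] [136.7  16.1] 88.0 z95 [ 8.2 12.2 14.6]
scene now long_bar 312 [433.4 -93. ] [84.1 33.8] 85.4 z95 [32.  34.9 36.6]
scene now pad 220 [496.7 -98.8] [58.1 36.5] 85.6 z95 [18.8 21.5 23. ]
scene now short 322 [ 496.1 -385. ] [68.1 31.4] 81.0 z95 [30.6 32.6 34.2]
scene now pot 341 [ 567.7 -395.2] [54.3 53.7] 49.2 z95 [56.8 59.1 60.7]
scene now bob 87 [ 619.  -162.4] [16.5 60.5] 8.5 z95 [ 8.6 13.7 18.9]
scene now pen 216 [ 664.8 -384.6] [134.5  15.8] 88.1 z95 [ 7.4 12.  14.4]
scene start bob 86 [ 617.9 -163. ] [18.3 59.2] 10.0 z95 [ 8.7 14.1 18.8]
scene start pen 249 [ 665.1 -385.2] [133.   16.3] 88.5 z95 [ 7.6 11.6 14.4]
```

View pics/r_sdz.png

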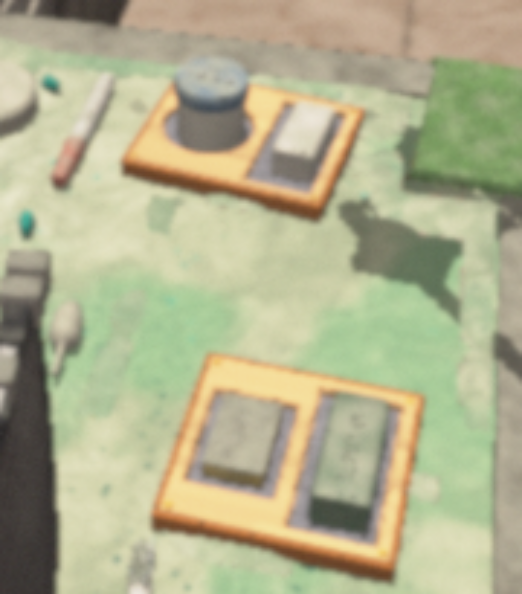

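View pics/r_scz.png

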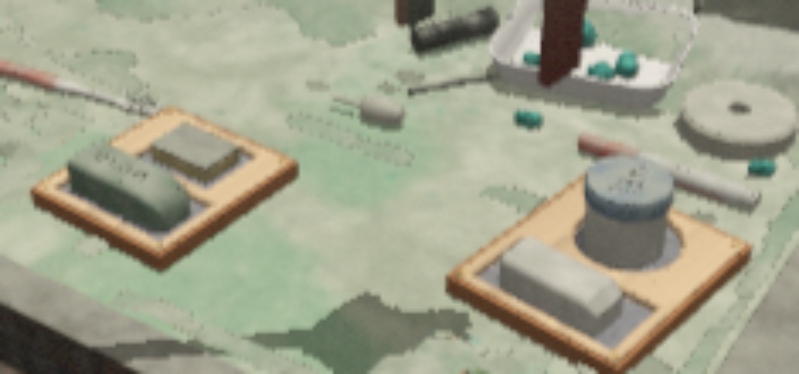

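```bash
python3 -c "
from station import *
print(job_done(),state()['clock'])"
```

```text
the job is handed in; nothing more can be done
the job is handed in; nothing more can be done
```

Both kits are made up and the job is handed in at about 33 s of the 83 s allowed. I moved the long bar to the pad tray, then the short bar to the pot tray. The pad went into the short pocket, the pot into the round one, and the arm retracted clear of everything.

**Final check:** I compared the last side and scene depth pictures with the tray poses measured at the start.
- **Heights:** the tops of the long bar, pad, short bar and pot read about 37, 23, 34.5 and 61 mm. All match resting flat on the 9 mm pocket floors.
- **Positions:** each piece lies within about 4 mm of its pocket centre. The two cameras disagree by 2–3 mm.
- **Bystanders:** the felt bob and the pen read within about 1.5 mm of where they started, which is within the measurement noise.

**What disagreed:** the fingertips showed about 26 mm above the reported TCP. My first try at the long bar therefore closed in the air just over it, with no force felt. I measured the offset in the depth images, went lower, and used it for all later grasps, which went as planned.

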